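# Set out a compounding batch by the balance

## Robot

A 6-joint arm with a two-finger parallel gripper is mounted at the origin on the work surface. World frame = base frame: x ahead of the robot, y to its left, z up, the work surface at z = 0. Lengths are in m, angles in rad, forces in N, time in s.
With the tool pointing down it reaches from about 0.4 to 0.825 m from the base axis. Payload 7 kg.
Tool frame: the origin (TCP) lies at the very end of the fingers, on their centre line; the grasp point (between the pads) lies 19 mm behind it; z points along the fingers, y is the direction in which the jaws open and shut (so a half turn about z gives the same grasp; the last joint's range is limited). The gripper opens to 85 mm and grips with 20 to 120 N. Pads are 22 mm wide; open, the fingers measure 114 mm over their backs; the gripper's body (76 mm by 85 mm) begins 54 mm behind the grasp point. The pads swing forward as they close: fully open they stand 13 mm farther back than shut.
Start: joints at [0.288, 0.359, 0.012, 0, -1.224, -0.288], TCP at [0.675, -0, 0.231] pointing down, gripper open.
Joint ranges: [-3.07, 3.07], [-1.43, 2.12], [-1.02, 1.25], [-3.03, 1.67], [-3.05, -0], [-3.03, 3.03]. Speed limits (rad/s): [2.39, 2.39, 3.01, 3.14, 3.14, 3.14].

## Interface

Orientations are given as a unit quaternion [w, x, y, z].
In Python, from plant import get_state, read_camera, calibration, order, models gives the robot as it stands.
- The arm moves only by the shell command python3 -m jog 'ROWS' [FORCE]. ROWS is JSON, a list of rows, each an object with "slide": the shift along the world's x, y, z in m, a list of three; "turn": the turn, a rotation vector about the world's x, y, z in units of 6 degrees (1.0 is 6 degrees), a list of three; "fingers": the closure, from 0 (fully open) to 1 (shut). A call has 1 to 20 rows; each row shifts and turns the pose as measured when the row begins; what a row does not reach is not made up. A row lasts 1/12 s, in which the tool goes at most 41.7 mm and 7.16 degrees, less where a joint would pass 70% of its speed; a pose out of reach is approached as far as the arm can. A call is refused whole if a number of a shift passes 0.0417 or a number of a turn 1, either way. A call with a gripper value outside its range is refused whole. The fingers move at their own pace and stop on an object; FORCE is the grip in N (left out, the last holds). Time passes only in rows, so rows that do not move let the fingers close. It gives the time, the measured TCP pose, the force and the opening at its end, in the units of the state.
- get_state(): the state, without advancing time (a new reading comes with each control period).
- read_camera(name): name is "scene" or "side" or "wrist"; returns the picture (480x640x3 uint8, red, green, blue); there is no depth.
- calibration(name): a dict with "fx", "fy", "cx", "cy" (pixels), "R" (3x3) and "t" (3): a world point X has camera coordinates R X + t. Camera axes: x right, y down, z forward; pixel columns grow to the right and rows downward; lengths in m; the calibration is good to about 2 mm. A picture is of the moment at which its call begins: read the wrist's pose just before it. calibration takes no time and is no camera call; for the wrist camera it gives the pose at the moment of the call.
- order.job_done(): hands the job in, once; it reports no verdict.
Trained networks look in the newest picture that a camera, given by its name, has taken for a name from the list of things; names that differ only in an ending like _2 or _b are one class to them, and where a whole thing is asked for, a point or a joint stands for the part that bears it (a point fixed in the world has none). Each returns a list of dicts, best first, with "conf" (0 to 1); they miss things now and then, are a little off and sometimes report something else, mostly with a low value. They report only what shows in the picture. A call takes as long as a camera call. They do not tell look-alikes from the thing itself.
- models.boxes_of(camera, label): "rect" ([left, top, right, bottom] as shares, 0 to 1, of the picture: columns of its width, rows of its height, round what is visible of it).
The state is a dict: "time_s": time; "joint_pos": joint angles; "joint_velocities": joint speeds; "joint_torque": joint torques, N m; "eef_pos": TCP position; "ee_rot": TCP orientation; "force": force on the tool from outside, world axes, zero at the start; "wrist_torque": the same for the moment, N m; "gripper_width": opening from 0.0 (shut) to 1.0 (fully open).
Only numpy, scipy, OpenCV 4.12 (cv2) and the standard library are available. Lean on these libraries where they do the work, as an engineer would, in place of code of your own. Each camera call takes 0.05 s, during which the arm holds its last target.

## Task

Set out the next batch: on the tray, stand the tall amber bottle on the back left pad, the short amber bottle to its right on the back right pad, and the wide white pot in front of the tall bottle on the front left pad with the small white pot on top of it; stand the steel cup on the balance's pan (the tray's back is its raised rail, left and right are as the robot sees them). Centre each one on what it stands on, let go of everything, never tip over any of the five, and leave the glass flask where it is.

Things in the scene. Friction and masses are not known exactly. Their poses are not given: they have to be found in the camera images.
- tall_bottle_mid (a point): The taller of two amber glass bottles, black cap, loose, standing. Body diameter 44 mm from the foot up to 57 mm, then a narrowing shoulder and a cap 29 mm across; 88 mm tall in all. The point is on its axis, half-way up (44 mm above its underside); z along its axis, up.
- short_bottle_mid (a point): The shorter, thinner amber glass bottle, black cap, loose, standing. Body diameter 32 mm up to 40 mm, cap 21 mm across; 60 mm tall in all. The point is on its axis, half-way up (30 mm above its underside); z up.
- wide_pot_mid (a point): The wider of two closed white plastic ointment pots, loose. Cylinder of diameter 60 mm, 50 mm tall, with a flat lid. The point is its centre (25 mm above its underside); z up.
- small_pot_mid (a point): The smaller closed white plastic ointment pot, loose. Cylinder of diameter 42 mm, 40 mm tall, flat lid and flat foot. The point is its centre (20 mm above its underside); z up.
- cup_mid (a point): An open, straight-sided stainless steel weighing cup, empty, loose, mouth up. Outer diameter 56 mm, 60 mm tall, wall 3 mm. The point is on its axis, half-way up (30 mm above its underside); z up.
- pad_back_left_top (a point): The back left one of four round cork pads (80 mm across) on the aluminium tray, in a square of 105 mm side between centres. The point is the centre of the pad's top, 9 mm above the work surface; x towards the tray's back, y to its left. Back is the side with the rail, away from the robot (turned up to 0.4 rad); left is as seen from the robot.
- pad_back_right_top (a point): The back right one of four round cork pads (80 mm across) on the aluminium tray, in a square of 105 mm side between centres. The point is the centre of the pad's top, 9 mm above the work surface; x towards the tray's back, y to its left. The tray's dark steel back rail is 20 mm high, 10 mm thick, its middle 77 mm behind the back pads' centres.
- pad_front_left_top (a point): The front left one of four round cork pads (80 mm across) on the aluminium tray, in a square of 105 mm side between centres. The point is the centre of the pad's top, 9 mm above the work surface; x towards the tray's back, y to its left. The tray is fixed, 250 mm deep, 230 mm wide, 6 mm thick. Its front right pad stays empty.
- pan_top (a point): The round steel pan (diameter 110 mm) of the white electronic balance. The point is the centre of the pan's flat top, 62 mm above the work surface. The balance is fixed, its body 220 mm by 170 mm and 51 mm high, with the display on the side towards the robot; the pan does not give way.
- flask_mid (a point): A small conical glass flask (foot diameter 56 mm, 85 mm tall), a bystander just beyond the work, loose. The point is on its axis, half-way up. A mortar with pestle and a notebook also stand out there, fixed; they are not part of the job.
Things that resemble listed ones, but are neither listed nor needed, are in the scene too. What is shaped like the part that bears wide_pot_mid but green is not meant.

How it is judged:
At the end, for the whole second after the job is handed in: Tall bottle, short bottle and wide pot within 15 mm of the centres of the back left, back right and front left pads, cup within 15 mm of the pan's centre, small pot on the wide pot within 12 mm of its axis; each standing on its support (height to 6 mm), upright to 0.12 rad, at rest (under 0.02 m/s) (horizontal distance between tall_bottle_mid and pad_back_left_top below 0.015 m and z of tall_bottle_mid in the frame of pad_back_left_top between 0.038 and 0.05 m and angle between each of tall_bottle_mid, short_bottle_mid, wide_pot_mid, cup_mid, small_pot_mid's own z axis and vertical below 0.12 rad and linear speed of each of tall_bottle, short_bottle, wide_pot, cup, small_pot below 0.02 m/s and horizontal distance between short_bottle_mid and pad_back_right_top below 0.015 m and z of short_bottle_mid in the frame of pad_back_right_top between 0.024 and 0.036 m and horizontal distance between wide_pot_mid and pad_front_left_top below 0.015 m and z of wide_pot_mid in the frame of pad_front_left_top between 0.019 and 0.031 m and horizontal distance between cup_mid and pan_top below 0.015 m and z of cup_mid in the frame of pan_top between 0.024 and 0.036 m and horizontal distance between small_pot_mid and wide_pot_mid below 0.012 m and z of small_pot_mid in the frame of wide_pot_mid between 0.039 and 0.051 m); the robot touches nothing.
It fails at once if one of the bottles, pots or the cup is tipped by more than 0.6 rad (angle between any of tall_bottle_mid, short_bottle_mid, wide_pot_mid, small_pot_mid, cup_mid's own z axis and vertical above 0.6 rad).
It fails at once if the glass flask is moved by more than 20 mm (distance of flask_mid from where it was at the start of the episode above 0.02 m).
It also fails if it takes over 120 s, if anything falls off the work surface, if the arm or the gripper's body presses on something with over 40 N, if the wrist force passes 120 N, or if a joint passes its speed limit or range.

## Working session

There is one attempt and no reset: what is moved stays moved. The work goes in short steps, Python scripts to look and compute and a shell command to move; the robot and the scene stay as the last step left them, time stands still between calls to the robot, and variables do not carry over. Pictures are saved under pics/ and viewed, and the job is handed in when it is done.

```bash
ls; mkdir -p pics; python3 - <<'E'
from plant import *
import cv2
s=get_state(); print(s)
for n in ["scene","side","wrist"]:
    c=calibration(n); print(n,c)
    cv2.imwrite(f"pics/{n}0.png",read_camera(n)[:,:,::-1])
E
```

```text
pics
{'time_s': 0.0, 'joint_pos': array([ 2.88102481e-01,  3.59378541e-01,  1.10687159e-02, -3.91314206e-04,
       -1.22409346e+00, -2.88098305e-01]), 'joint_velocities': array([ 0.00067888, -0.0002088 ,  0.0010489 , -0.00175731,  0.00095384,
        0.00030294]), 'joint_torque': array([ 2.55543900e-04, -5.83324420e+01,  2.93422562e+01,  6.93659976e+00,
       -6.00149287e-03, -1.14765509e-06]), 'eef_pos': array([ 6.74517272e-01, -1.01135970e-05,  2.30365948e-01]), 'ee_rot': array([-6.18398248e-04, -7.07060900e-01,  7.07152179e-01,  5.44980895e-04]), 'force': array([-0.60290174, -0.52728935, -0.09967624]), 'wrist_torque': array([-0.03929118, -0.02636782,  0.02093405]), 'gripper_width': 0.9950979058624726}
scene {'fx': 536.5540387626784, 'fy': 536.5540387626784, 'cx': 309.307790641665, 'cy': 246.35648965649972, 'R': array([[ 0.35535531,  0.9347308 ,  0.000964  ],
       [ 0.66212999, -0.25099282, -0.70610657],
       [-0.6597776 ,  0.25155701, -0.70810493]]), 't': array([-0.2255705 , -0.36749584,  1.63987459])}
side {'fx': 512.9371699527928, 'fy': 512.9371699527928, 'cx': 321.29436809312955, 'cy': 243.81415538984916, 'R': array([[-0.85935748, -0.51107116, -0.01763496],
       [-0.24044874,  0.43426505, -0.86810038],
       [ 0.45131931, -0.74176825, -0.49607534]]), 't': array([0.5314937 , 0.21955907, 0.75615153])}
wrist {'fx': 385.82243426507574, 'fy': 385.82243426507574, 'cx': 318.1550929409378, 'cy': 237.87712433889632, 'R': array([[-9.99999754e-01, -6.99536351e-04,  4.36727725e-05],
       [-6.46591857e-04,  9.44774567e-01,  3.27720308e-01],
       [-2.70513193e-04,  3.27720199e-01, -9.44774787e-01]]), 't': array([ 0.67456047, -0.04172762,  0.38088761])}
```

View pics/scene0.png

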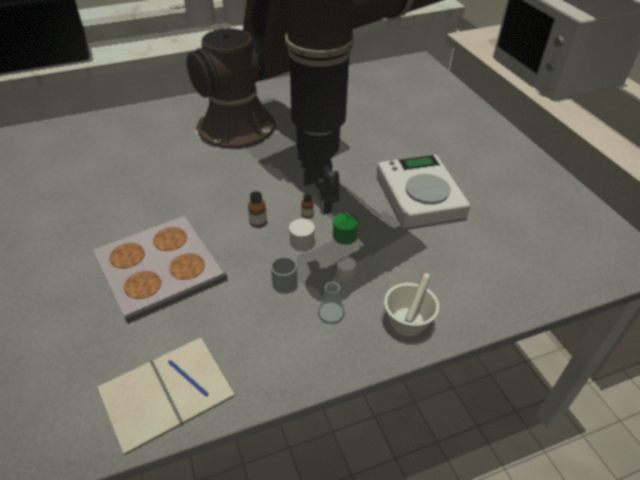

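View pics/side0.png

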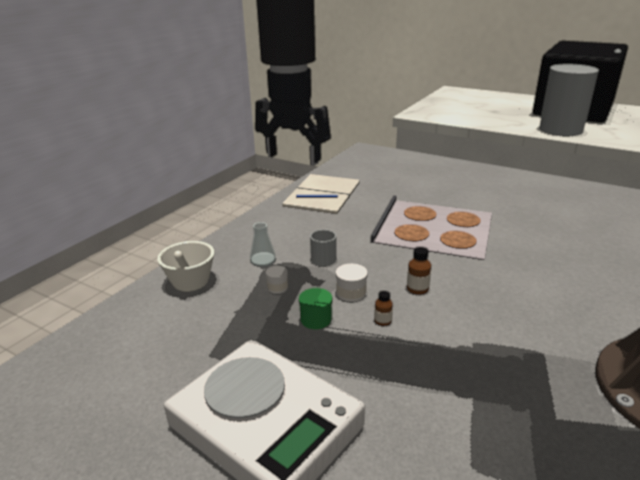

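View pics/wrist0.png

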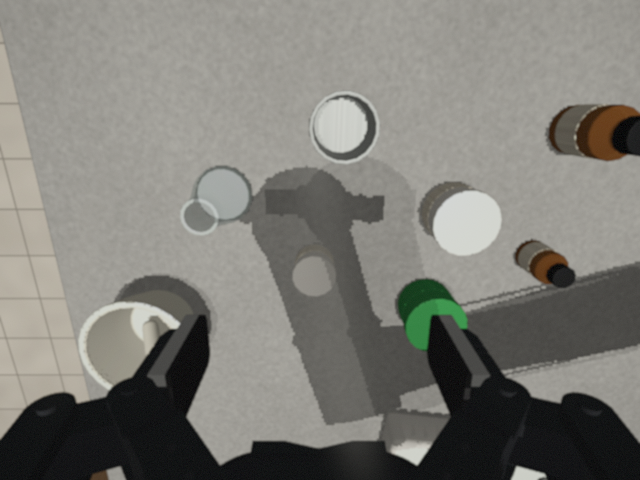

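```bash
cat > h.py <<'E'
from plant import *
import numpy as np, cv2
from scipy.optimize import least_squares
# profile list (z, radius)
P={'tall_bottle':[(0,.022),(.057,.022),(.088,.0145)],'short_bottle':[(0,.016),(.040,.016),(.06,.0105)],
'wide_pot':[(0,.03),(.05,.03)],'small_pot':[(0,.021),(.04,.021)],'cup':[(0,.028),(.06,.028)],'flask':[(0,.028),(.085,.012)]}
th=np.linspace(0,2*np.pi,48,endpoint=False)
def proj(c,X):
    p=np.asarray(X)@c['R'].T+c['t']; return np.c_[c['fx']*p[:,0]/p[:,2]+c['cx'],c['fy']*p[:,1]/p[:,2]+c['cy']]
def rect(c,n,x,y,z0=0):
    X=np.vstack([np.c_[x+r*np.cos(th),y+r*np.sin(th),np.full(48,z0+z)] for z,r in P[n]])
    u=proj(c,X); return np.r_[u.min(0),u.max(0)]
def plane(c,u,z):
    u=np.atleast_2d(u); d=np.c_[(u[:,0]-c['cx'])/c['fx'],(u[:,1]-c['cy'])/c['fy'],np.ones(len(u))]@c['R']
    o=-c['R'].T@c['t']; return o+d*((z-o[2])/d[:,2])[:,None]
def fit(n,obs,x0,z0=0):
    f=lambda p:np.concatenate([(rect(c,n,p[0],p[1],z0)-r) for c,r in obs])
    s=least_squares(f,x0,loss='soft_l1',f_scale=2); return s.x,f(s.x)
def boxes(cam,n,k=3):
    o=models.boxes_of(cam,n+'_mid'); return [(b['conf'],np.array(b['rect'])*[640,480,640,480]) for b in o[:k]]
E
python3 - <<'E'
from h import *
np.set_printoptions(precision=3,suppress=True)
for cam in ['scene','side','wrist']:
    read_camera(cam)
    c=calibration(cam)
    for n in P:
        for cf,r in boxes(cam,n):
            x=fit(n,[(c,r)],plane(c,[(r[:2]+r[2:])/2],.03)[0][:2])
            print(cam,n,round(cf,2),r.round(0),x[0],x[1].round(1))
for cam in ['scene','side']:
    for n in ['pad_back_left_top','pad_front_left_top','pan_top']:
        print(cam,n,models.boxes_of(cam,n)[:5])
E
```

```text
scene tall_bottle 0.69 [248. 194. 265. 227.] [ 0.443 -0.064] [-1.2 -2.5  1.3  2.1]
scene short_bottle 0.54 [302. 196. 313. 220.] [0.464 0.06 ] [-1.3 -1.   1.3  0.9]
scene wide_pot 0.89 [289. 221. 313. 251.] [0.55  0.012] [-1.1 -1.6  1.1  1.3]
scene small_pot 0.94 [336. 257. 354. 282.] [0.68  0.067] [-0.9 -0.5  0.9  0.4]
scene cup 0.55 [273. 256. 298. 296.] [ 0.66  -0.064] [-0.5  1.1  0.5 -1. ]
scene flask 0.65 [317. 282. 345. 323.] [ 0.766 -0.   ] [ 1.   0.1 -1.  -0.1]
scene flask 0.21 [338. 257. 355. 284.] [0.689 0.068] [-3.8 -9.5  3.8  4.1]
side tall_bottle 0.93 [404. 246. 432. 296.] [ 0.438 -0.06 ] [ 1.2  0.  -1.2  0. ]
side short_bottle 0.65 [373. 288. 395. 327.] [0.454 0.059] [ 1.5  1.2 -1.4 -1. ]
side wide_pot 0.75 [339. 261. 370. 304.] [0.538 0.012] [-0.5  1.5  0.5 -1.3]
side wide_pot 0.65 [300. 289. 338. 328.] [0.555 0.114] [ 1.9 -2.7 -2.   2.3]
side small_pot 0.72 [266. 270. 288. 292.] [0.676 0.07 ] [-0.5 -4.1  0.5  2.6]
side cup 0.85 [311. 229. 335. 265.] [ 0.655 -0.071] [-1.4 -1.   1.4  0.7]
side flask 0.89 [250. 218. 276. 269.] [ 0.766 -0.002] [ 0.2  3.9 -0.2 -2.4]
wrist 
[... 465 characters left out ...]
-1.   0.2  1.1]
wrist cup 0.31 [514. 240. 577. 290.] [0.468 0.068] [-25.3  -5.9   3.2  21.7]
wrist flask 0.59 [183. 164. 253. 235.] [ 0.768 -0.   ] [ 0.6  1.9 -0.8 -1.6]
scene pad_back_left_top [{'rect': [0.2641, 0.5273, 0.3208, 0.581], 'conf': 0.82}]
scene pad_front_left_top [{'rect': [0.2414, 0.4719, 0.2919, 0.5229], 'conf': 0.6}]
scene pan_top [{'rect': [0.628, 0.365, 0.7008, 0.4181], 'conf': 0.71}]
side pad_back_left_top [{'rect': [0.6145, 0.4644, 0.6742, 0.5019], 'conf': 0.55}, {'rect': [0.3909, 0.4592, 0.4295, 0.5556], 'conf': 0.39}]
side pad_front_left_top [{'rect': [0.6941, 0.4735, 0.7483, 0.5233], 'conf': 0.63}]
side pan_top [{'rect': [0.3173, 0.7406, 0.4445, 0.8702], 'conf': 0.71}]
```

```bash
python3 - <<'E'
from h import *
np.set_printoptions(precision=4,suppress=True)
for cam in ['scene','side']:
    im=read_camera(cam); c=calibration(cam)
    hsv=cv2.cvtColor(im,cv2.COLOR_RGB2HSV)
    m=((hsv[...,0]<16)&(hsv[...,1]>110)&(hsv[...,2]>110)).astype(np.uint8)
    n,l,st,ce=cv2.connectedComponentsWithStats(m)
    pts=[]
    for i in range(1,n):
        if st[i,4]>300:
            q=np.argwhere(l==i)[:,::-1].astype(float)
            w=plane(c,q,.009)[:,:2]; e=w.max(0)-w.min(0)
            if abs(e.mean()-.08)<.015: pts.append(w.mean(0)); print(cam,w.mean(0),(w.max(0)+w.min(0))/2,e)
    # pan
    for b in models.boxes_of(cam,'pan_top')[:1]:
        r=np.array(b['rect'])*[640,480,640,480]
        def f(p): 
            u=proj(c,np.c_[p[0]+.055*np.cos(th),p[1]+.055*np.sin(th),np.full(48,.062)]); return np.r_[u.min(0),u.max(0)]-r
        s=least_squares(f,plane(c,[(r[:2]+r[2:])/2],.062)[0][:2]); print('pan',s.x,s.fun)
    def circ(c,p,z=.062,r=.055): return proj(c,np.c_[p[0]+r*np.cos(th),p[1]+r*np.sin(th),np.full(48,z)])
    big=cv2.resize(im,None,fx=1,fy=1).copy()
    cv2.polylines(big,[circ(c,s.x).round().astype(int)],True,(255,0,0),1)
    x,y=s.x; u=circ(c,s.x).mean(0).astype(int)
    cv2.imwrite(f'pics/pan_{cam}.png',cv2.resize(big[u[1]-80:u[1]+80,u[0]-100:u[0]+100,::-1],None,fx=4,fy=3.75,interpolation=cv2.INTER_CUBIC))
E
```

```text
scene [ 0.4304 -0.2791] [ 0.4299 -0.2787] [0.0743 0.0735]
scene [ 0.4501 -0.3821] [ 0.4497 -0.3819] [0.0754 0.0742]
scene [ 0.533  -0.2593] [ 0.5328 -0.2594] [0.0747 0.0743]
scene [ 0.5532 -0.362 ] [ 0.5527 -0.3618] [0.0759 0.074 ]
pan [0.542  0.3454] [-0.6434 -1.3628  0.6376  1.1556]
side [ 0.549  -0.3577] [ 0.5489 -0.358 ] [0.0724 0.0708]
side [ 0.4464 -0.3777] [ 0.4466 -0.3786] [0.0729 0.0711]
side [ 0.5291 -0.2547] [ 0.5299 -0.2556] [0.0731 0.0707]
side [ 0.4261 -0.2747] [ 0.4268 -0.2756] [0.0736 0.072 ]
pan [0.5276 0.3565] [ 0.0273  2.1887 -0.0225 -1.6598]
```

View pics/pan_scene.png

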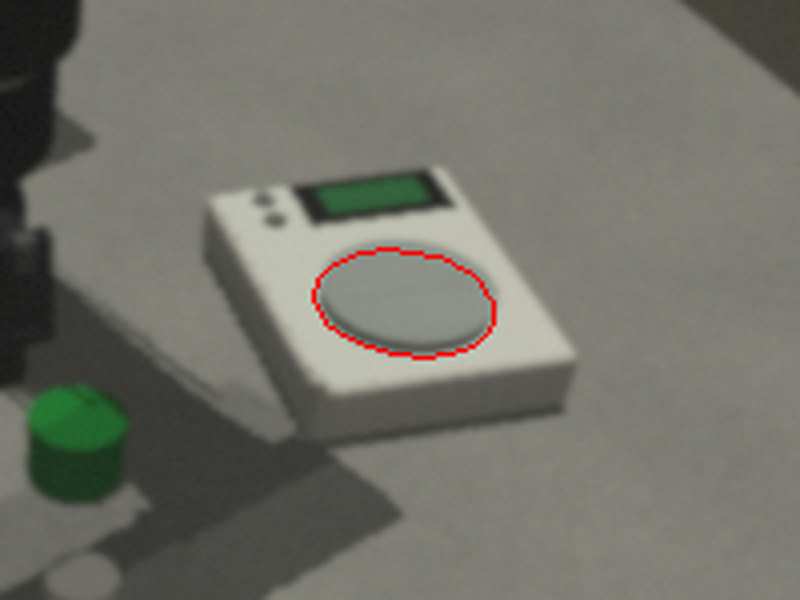

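View pics/pan_side.png

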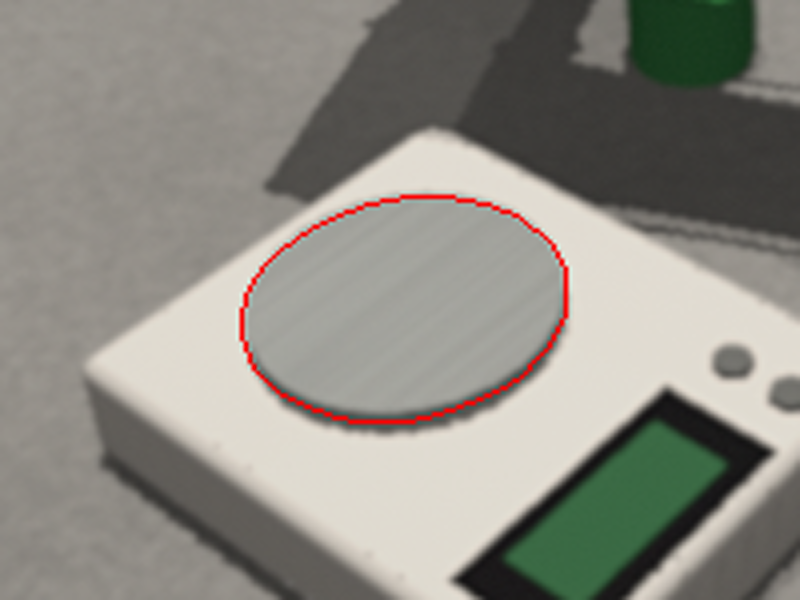

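```bash
python3 -m jog '[{"slide":[-0.04,0,0],"turn":[0,0,0],"fingers":0},{"slide":[-0.04,0,0],"turn":[0,0,0],"fingers":0},{"slide":[-0.04,0,0],"turn":[0,0,0],"fingers":0},{"slide":[-0.04,0,0],"turn":[0,0,0],"fingers":0},{"slide":[-0.04,0,0],"turn":[0,0,0],"fingers":0},{"slide":[-0.02,0,0],"turn":[0,0,0],"fingers":0},{"slide":[0,0,0],"turn":[0,0,0],"fingers":0}]' 40
python3 - <<'E'
from h import *
np.set_printoptions(precision=4,suppress=True)
print(get_state()['eef_pos'],get_state()['ee_rot'])
c=calibration('wrist'); im=read_camera('wrist'); cv2.imwrite('pics/w1.png',im[:,:,::-1])
for n in ['tall_bottle','short_bottle','wide_pot']:
    for cf,r in boxes('wrist',n):
        x=fit(n,[(c,r)],plane(c,[(r[:2]+r[2:])/2],.03)[0][:2]); print(n,round(cf,2),r.round(0),x[0],x[1].round(1))
E
```

```text
time_s: 2.28
eef_pos: [0.4462, -0.0019, 0.2244]
ee_rot: [-0.003, -0.706, 0.708, 0.002]
force: [-0.5, -0.3, -0.2]
gripper_width: 1.001
[ 0.4462 -0.0019  0.2244] [-0.0031 -0.7064  0.7078  0.0016]
tall_bottle 0.67 [299. 107. 358. 165.] [ 0.4372 -0.0627] [ 1.1 -0.4 -1.1  0.3]
short_bottle 0.71 [290. 246. 327. 296.] [0.4542 0.0639] [ 1.3 -0.4 -1.3  0.3]
wide_pot 0.83 [168. 284. 237. 356.] [0.5594 0.1179] [-1.8 -2.8  2.3  3.4]
wide_pot 0.63 [168. 186. 244. 259.] [0.5462 0.0153] [-1.6 -2.2  2.   2.5]
```

View pics/w1.png

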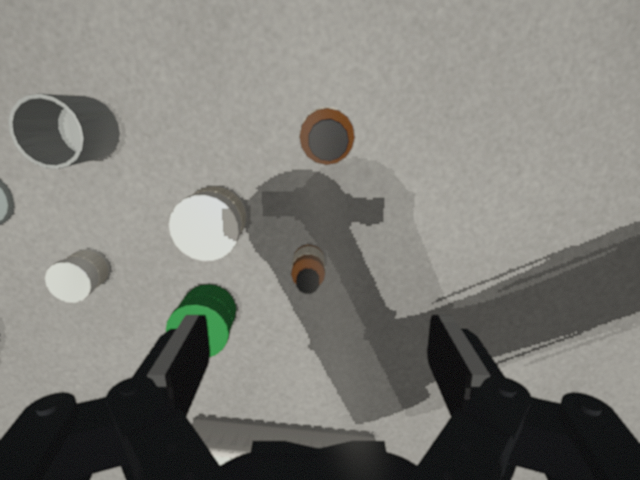

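```bash
python3 -m jog '[{"slide":[-0.005,-0.03,0],"turn":[0,0,0],"fingers":0},{"slide":[-0.004,-0.03,0],"turn":[0,0,0],"fingers":0},{"slide":[0,0,-0.035],"turn":[0,0,0],"fingers":0},{"slide":[0,0,-0.035],"turn":[0,0,0],"fingers":0},{"slide":[0,0,-0.03],"turn":[0,0,0],"fingers":0},{"slide":[0,0,0],"turn":[0,0,0],"fingers":0}]'
```

```text
time_s: 2.98
eef_pos: [0.4504, -0.0634, 0.1224]
ee_rot: [-0.001, -0.706, 0.708, -0.001]
force: [-2.1, -0.6, -0.2]
gripper_width: 1.0
```

```bash
python3 -m jog '[{"slide":[-0.013,0.001,0],"turn":[0,0,0],"fingers":0},{"slide":[0,0,0],"turn":[0,0,0],"fingers":0},{"slide":[0,0,0],"turn":[0,0,0],"fingers":0}]'; python3 -c "
from plant import *; print(get_state()['joint_pos'])"
```

```text
time_s: 3.23
eef_pos: [0.4395, -0.0631, 0.1219]
ee_rot: [-0.005, -0.706, 0.708, -0.0]
force: [0.5, -0.7, 1.2]
gripper_width: 0.998
[ 0.30848002  0.08623209 -0.62845103  0.00614779 -0.86452474 -0.31576764]
```

```bash
python3 -m jog '[{"slide":[-0.002,0,-0.02],"turn":[0,0,0],"fingers":0},{"slide":[-0.002,0,-0.02],"turn":[0,0,0],"fingers":0},{"slide":[-0.002,0,-0.02],"turn":[0,0,0],"fingers":0},{"slide":[0,0,0],"turn":[0,0,0],"fingers":0},{"slide":[0,0,0],"turn":[0,0,0],"fingers":0}]'
```

```text
time_s: 3.65
eef_pos: [0.4426, -0.0614, 0.0665]
ee_rot: [-0.001, -0.707, 0.707, -0.004]
force: [1.6, 0.1, 0.7]
gripper_width: 0.999
```

```bash
python3 -m jog '[{"slide":[-0.006,0,-0.014],"turn":[0,0,0],"fingers":0},{"slide":[-0.003,0,-0.014],"turn":[0,0,0],"fingers":0},{"slide":[-0.003,0,-0.014],"turn":[0,0,0],"fingers":0},{"slide":[-0.002,0,0],"turn":[0,0,0],"fingers":0},{"slide":[0,0,0],"turn":[0,0,0],"fingers":0},{"slide":[0,0,0],"turn":[0,0,0],"fingers":0}]'
```

```text
time_s: 4.15
eef_pos: [0.4381, -0.0593, 0.0322]
ee_rot: [-0.004, 0.708, -0.706, 0.007]
force: [0.4, 0.7, -0.5]
gripper_width: 1.002
```

```bash
python3 -m jog '[{"slide":[-0.001,-0.003,-0.008],"turn":[0,0,0],"fingers":0},{"slide":[0,0,-0.001],"turn":[0,0,0],"fingers":0},{"slide":[0,0,0],"turn":[0,0,0],"fingers":0.3},{"slide":[0,0,0],"turn":[0,0,0],"fingers":1},{"slide":[0,0,0],"turn":[0,0,0],"fingers":1},{"slide":[0,0,0],"turn":[0,0,0],"fingers":1},{"slide":[0,0,0],"turn":[0,0,0],"fingers":1},{"slide":[0,0,0],"turn":[0,0,0],"fingers":1},{"slide":[0,0,0],"turn":[0,0,0],"fingers":1},{"slide":[0,0,0],"turn":[0,0,0],"fingers":1}]' 40
python3 - <<'E'
from h import *
cv2.imwrite('pics/s1.png',read_camera('side')[:,:,::-1])
cv2.imwrite('pics/w2.png',read_camera('wrist')[:,:,::-1])
E
```

```text
time_s: 4.98
eef_pos: [0.4399, -0.0621, 0.0263]
ee_rot: [-0.006, 0.708, -0.706, 0.009]
force: [-0.5, -0.3, 0.1]
gripper_width: 0.505
```

View pics/s1.png

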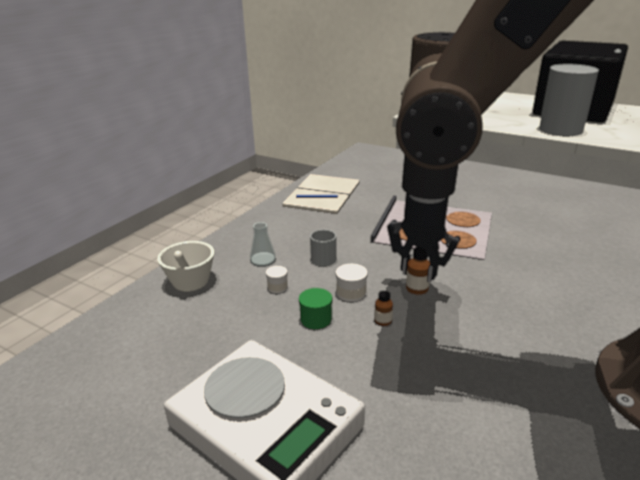

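View pics/w2.png

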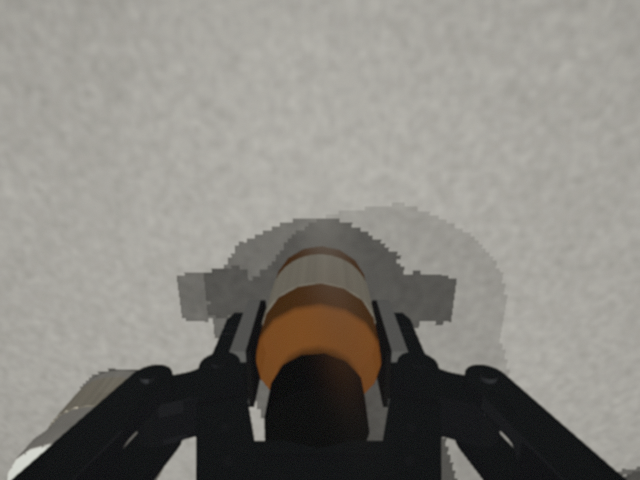

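```bash
python3 -m jog '[{"slide":[0,0,0],"turn":[0,0,0],"fingers":1},{"slide":[0,0,0.015],"turn":[0,0,0],"fingers":1},{"slide":[0,0,0.025],"turn":[0,0,0],"fingers":1},{"slide":[0,0,0.025],"turn":[0,0,0],"fingers":1},{"slide":[0.01,-0.02,0.02],"turn":[0,0,0],"fingers":1},{"slide":[0.015,-0.03,0],"turn":[0,0,0],"fingers":1},{"slide":[0.015,-0.03,0],"turn":[0,0,0],"fingers":1},{"slide":[0.015,-0.03,0],"turn":[0,0,0],"fingers":1},{"slide":[0.015,-0.03,0],"turn":[0,0,0],"fingers":1},{"slide":[0.01,-0.03,0],"turn":[0,0,0],"fingers":1},{"slide":[0.005,-0.02,0],"turn":[0,0,0],"fingers":1},{"slide":[0,0,0],"turn":[0,0,0],"fingers":1},{"slide":[0,0,0],"turn":[0,0,0],"fingers":1},{"slide":[0,0,0],"turn":[0,0,0],"fingers":1}]'
python3 - <<'E'
from h import *
print(calibration('wrist'))
cv2.imwrite('pics/w3.png',read_camera('wrist')[:,:,::-1])
E
```

```text
time_s: 6.25
eef_pos: [0.525, -0.2625, 0.1129]
ee_rot: [-0.005, 0.709, -0.705, 0.008]
force: [0.2, -0.2, -0.8]
gripper_width: 0.504
{'fx': 385.82243426507574, 'fy': 385.82243426507574, 'cx': 318.1550929409378, 'cy': 237.87712433889632, 'R': array([[-0.99980074, -0.00641237, -0.01890387],
       [-0.01218813,  0.94608343,  0.32369368],
       [ 0.015809  ,  0.32385959, -0.94597307]]), 't': array([0.52535337, 0.25148495, 0.34650294])}
```

View pics/w3.png

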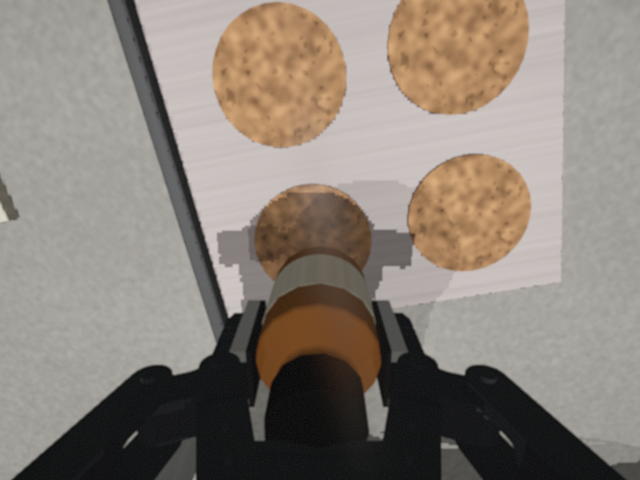

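```bash
cat >> h.py <<'E'
def pads(cam='wrist'):
    c=calibration(cam); im=read_camera(cam)
    hsv=cv2.cvtColor(im,cv2.COLOR_RGB2HSV)
    m=((hsv[...,0]<18)&(hsv[...,1]>80)&(hsv[...,2]>90)).astype(np.uint8)
    m=cv2.morphologyEx(m,cv2.MORPH_CLOSE,np.ones((9,9)))
    n,l,st,ce=cv2.connectedComponentsWithStats(m)
    for i in range(1,n):
        if st[i,4]>1500:
            q=np.argwhere(l==i)[:,::-1].astype(float)
            w=plane(c,q,.009)[:,:2]; h=cv2.convexHull(w.astype(np.float32))[:,0]
            # circle fit r=.04 on hull pts
            s=least_squares(lambda p:np.hypot(*(h-p[:2]).T)-p[2],[*w.mean(0),.04],loss='soft_l1',f_scale=.001)
            print('pad',s.x.round(4),(w.max(0)-w.min(0)).round(3),st[i,:4])
E
python3 - <<'E'
from h import *
pads()
E
```

```text
pad [ 0.551  -0.3623  0.0396] [0.079 0.08 ] [212   0 134 147]
pad [ 0.4481 -0.3821  0.0395] [0.079 0.059] [388   0 140 113]
pad [ 0.4281 -0.2794  0.0395] [0.079 0.078] [408 154 122 116]
pad [ 0.5309 -0.2592  0.0394] [0.079 0.068] [254 184 117  96]
pad [ 0.5264 -0.1641  0.0469] [0.093 0.077] [257 304 123  89]
```

```bash
python3 -m jog '[{"slide":[0.006,0.003,-0.02],"turn":[0,0,0],"fingers":1},{"slide":[0,0,-0.02],"turn":[0,0,0],"fingers":1},{"slide":[0,0,-0.015],"turn":[0,0,0],"fingers":1},{"slide":[0,0,0],"turn":[0,0,0],"fingers":1},{"slide":[0,0,0],"turn":[0,0,0],"fingers":1},{"slide":[0,0,0],"turn":[0,0,0],"fingers":1}]'
```

```text
time_s: 6.85
eef_pos: [0.5319, -0.2535, 0.0598]
ee_rot: [-0.006, 0.712, -0.702, 0.009]
force: [-0.7, -0.8, -1.6]
gripper_width: 0.505
```

```bash
python3 -m jog '[{"slide":[0,-0.005,-0.01],"turn":[0,0,0],"fingers":1},{"slide":[0,-0.002,-0.01],"turn":[0,0,0],"fingers":1},{"slide":[0,0,0],"turn":[0,0,0],"fingers":1},{"slide":[0,0,0],"turn":[0,0,0],"fingers":1},{"slide":[0,0,0],"turn":[0,0,0],"fingers":1}]'
```

```text
time_s: 7.27
eef_pos: [0.5337, -0.261, 0.0412]
ee_rot: [-0.007, 0.713, -0.702, 0.012]
force: [-0.6, 0.9, -1.2]
gripper_width: 0.504
```

```bash
cat >> h.py <<'E'
from scipy.spatial.transform import Rotation as Ro
def st(tgt=None):
    s=get_state(); q=s['ee_rot']; R=Ro.from_quat([q[1],q[2],q[3],q[0]]); T=Ro.from_quat([.70710678,-.70710678,0,0])
    v=(T*R.inv()).as_rotvec()/np.deg2rad(6)
    print('pos',s['eef_pos'].round(4),'turn needed',v.round(3),'w',round(s['gripper_width'],3),'F',s['force'].round(1),'t',round(s['time_s'],2))
    if tgt is not None: print('delta',(np.array(tgt)-s['eef_pos']).round(4))
E
python3 -c "
from h import *
st([.531,-.259,.036])"
```

```text
pos [ 0.5337 -0.261   0.0412] turn needed [ 0.055  0.257 -0.149] w 0.504 F [-0.6  0.9 -1.2] t 7.27
delta [-0.0027  0.002  -0.0052]
```

```bash
python3 -m jog '[{"slide":[-0.002,0.002,-0.001],"turn":[0.05,0.25,-0.15],"fingers":1},{"slide":[0,0,0],"turn":[0,0,0],"fingers":1},{"slide":[0,0,0],"turn":[0,0,0],"fingers":1}]'; python3 -c "
from h import *
st([.531,-.259,.036])"
```

```text
time_s: 7.52
eef_pos: [0.5318, -0.2594, 0.0407]
ee_rot: [0.0, -0.707, 0.707, -0.001]
force: [-0.1, 0.9, -1.4]
gripper_width: 0.506
pos [ 0.5318 -0.2594  0.0407] turn needed [0.006 0.01  0.009] w 0.506 F [-0.1  0.9 -1.4] t 7.52
delta [-0.0008  0.0004 -0.0047]
```

```bash
python3 -m jog '[{"slide":[0,0,-0.003],"turn":[0,0,0],"fingers":1},{"slide":[0,0,-0.002],"turn":[0,0,0],"fingers":1},{"slide":[0,0,0],"turn":[0,0,0],"fingers":1},{"slide":[0,0,0],"turn":[0,0,0],"fingers":1}]'; python3 -c "
from h import *
st([.531,-.259,.036])"
```

```text
time_s: 7.85
eef_pos: [0.5321, -0.2596, 0.0356]
ee_rot: [0.001, -0.707, 0.707, -0.002]
force: [0.1, 0.0, -2.5]
gripper_width: 0.5
pos [ 0.5321 -0.2596  0.0356] turn needed [0.01  0.034 0.001] w 0.5 F [ 0.1  0.  -2.5] t 7.85
delta [-0.0011  0.0006  0.0004]
```

```bash
python3 -m jog '[{"slide":[0,0,-0.001],"turn":[0,0,0],"fingers":1},{"slide":[0,0,0],"turn":[0,0,0],"fingers":1},{"slide":[0,0,0],"turn":[0,0,0],"fingers":0.35},{"slide":[0,0,0],"turn":[0,0,0],"fingers":0.3},{"slide":[0,0,0],"turn":[0,0,0],"fingers":0},{"slide":[0,0,0],"turn":[0,0,0],"fingers":0},{"slide":[0,0,0],"turn":[0,0,0],"fingers":0},{"slide":[0,0,0],"turn":[0,0,0],"fingers":0}]'; python3 -c "
from h import *
st([.531,-.259,.036])"
```

```text
time_s: 8.52
eef_pos: [0.5332, -0.2601, 0.0367]
ee_rot: [-0.002, 0.708, -0.707, 0.003]
force: [0.2, -0.4, -0.6]
gripper_width: 0.998
pos [ 0.5332 -0.2601  0.0367] turn needed [ 0.023  0.065 -0.012] w 0.998 F [ 0.2 -0.4 -0.6] t 8.52
delta [-0.0022  0.0011 -0.0007]
```

```bash
python3 -m jog '[{"slide":[0,0,0.03],"turn":[0,0,0],"fingers":0},{"slide":[0,0,0.04],"turn":[0,0,0],"fingers":0},{"slide":[0,0,0.04],"turn":[0,0,0],"fingers":0},{"slide":[-0.009,0.036,0],"turn":[0,0,0],"fingers":0},{"slide":[-0.009,0.036,0],"turn":[0,0,0],"fingers":0},{"slide":[-0.009,0.036,0],"turn":[0,0,0],"fingers":0},{"slide":[-0.009,0.036,0],"turn":[0,0,0],"fingers":0},{"slide":[-0.009,0.036,0],"turn":[0,0,0],"fingers":0},{"slide":[-0.009,0.036,0],"turn":[0,0,0],"fingers":0},{"slide":[-0.009,0.036,0],"turn":[0,0,0],"fingers":0},{"slide":[-0.009,0.036,0],"turn":[0,0,0],"fingers":0},{"slide":[-0.007,0.03,0],"turn":[0,0,0],"fingers":0},{"slide":[0,0,0],"turn":[0,0,0],"fingers":0},{"slide":[0,0,0],"turn":[0,0,0],"fingers":0}]'; python3 - <<'E'
from h import *
st([.455,.063,.006])
np.set_printoptions(precision=4,suppress=True)
c=calibration('wrist'); im=read_camera('wrist'); cv2.imwrite('pics/w4.png',im[:,:,::-1])
for n in ['short_bottle','wide_pot']:
    for cf,r in boxes('wrist',n):
        x=fit(n,[(c,r)],plane(c,[(r[:2]+r[2:])/2],.03)[0][:2]); print(n,round(cf,2),r.round(0),x[0],x[1].round(1))
im=read_camera('side'); cv2.imwrite('pics/s4.png',im[:,:,::-1])
E
```

```text
time_s: 9.68
eef_pos: [0.4488, 0.0698, 0.1523]
ee_rot: [0.004, -0.706, 0.708, -0.004]
force: [0.3, -1.0, -0.3]
gripper_width: 1.0
pos [0.4488 0.0698 0.1523] turn needed [-0.012  0.106  0.023] w 1.0 F [ 0.3 -1.  -0.3] t 9.68
delta [ 0.0062 -0.0068 -0.1463]
short_bottle 0.94 [287. 189. 336. 248.] [0.4545 0.0632] [ 1.3  0.  -1.3 -0.1]
wide_pot 0.76 [123. 102. 231. 198.] [0.5435 0.0135] [-2.  -0.4  3.3  0.6]
wide_pot 0.64 [122. 237. 218. 336.] [0.5621 0.1174] [-2.2  0.1  3.5  0.1]
```

View pics/w4.png

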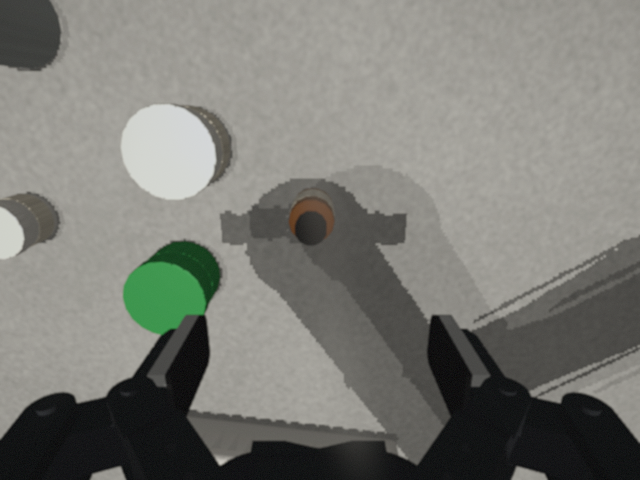

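View pics/s4.png

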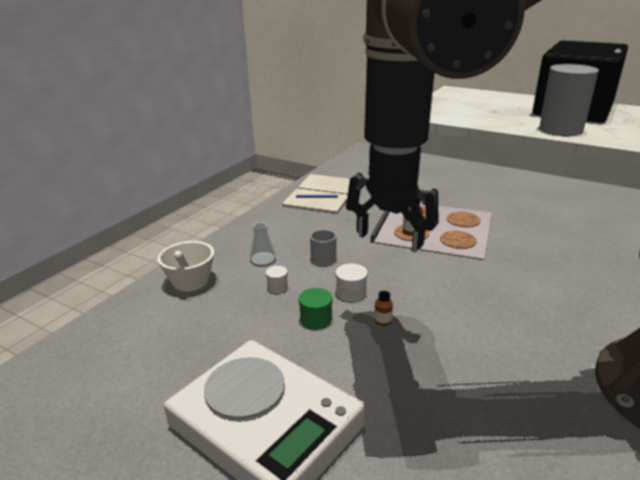

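```bash
python3 -m jog '[{"slide":[0.006,-0.007,0],"turn":[0,0.1,0],"fingers":0},{"slide":[-0.002,0,-0.025],"turn":[0,0,0],"fingers":0},{"slide":[-0.002,0,-0.025],"turn":[0,0,0],"fingers":0},{"slide":[-0.002,0,-0.025],"turn":[0,0,0],"fingers":0},{"slide":[0,0,0],"turn":[0,0,0],"fingers":0},{"slide":[0,0,0],"turn":[0,0,0],"fingers":0}]'; python3 -c "
from h import *
st([.4545,.063,.008])"
```

```text
time_s: 10.38
eef_pos: [0.452, 0.054, 0.0759]
ee_rot: [0.001, -0.701, 0.713, -0.0]
force: [0.9, -0.7, 0.7]
gripper_width: 1.0
pos [0.452  0.054  0.0759] turn needed [-0.012  0.024  0.171] w 1.0 F [ 0.9 -0.7  0.7] t 10.38
delta [ 0.0025  0.009  -0.0679]
```

```bash
python3 -m jog '[{"slide":[0.002,0.009,0],"turn":[0,0,0.17],"fingers":0},{"slide":[0,0.001,-0.02],"turn":[0,0,0],"fingers":0},{"slide":[0,0.001,-0.02],"turn":[0,0,0],"fingers":0},{"slide":[0,0.001,-0.015],"turn":[0,0,0],"fingers":0},{"slide":[0,0,0],"turn":[0,0,0],"fingers":0},{"slide":[0,0,0],"turn":[0,0,0],"fingers":0}]'; python3 -c "
from h import *
st([.4545,.063,.008])"
```

```text
time_s: 10.88
eef_pos: [0.4617, 0.0685, 0.027]
ee_rot: [-0.007, 0.707, -0.707, 0.003]
force: [0.2, -0.0, 0.3]
gripper_width: 0.998
pos [0.4617 0.0685 0.027 ] turn needed [-0.055  0.126 -0.01 ] w 0.998 F [ 0.2 -0.   0.3] t 10.88
delta [-0.0072 -0.0055 -0.019 ]
```

```bash
python3 -m jog '[{"slide":[-0.007,-0.0055,-0.004],"turn":[-0.05,0.13,0],"fingers":0},{"slide":[-0.001,0,-0.006],"turn":[0,0,0],"fingers":0},{"slide":[-0.001,0,-0.006],"turn":[0,0,0],"fingers":0},{"slide":[0,0,0],"turn":[0,0,0],"fingers":0},{"slide":[0,0,0],"turn":[0,0,0],"fingers":0}]'; python3 -c "
from h import *
st([.4545,.063,.008])"
```

```text
time_s: 11.3
eef_pos: [0.4548, 0.064, 0.0141]
ee_rot: [-0.003, 0.708, -0.706, 0.0]
force: [0.1, 0.1, -0.4]
gripper_width: 0.999
pos [0.4548 0.064  0.0141] turn needed [-0.034  0.044 -0.019] w 0.999 F [ 0.1  0.1 -0.4] t 11.3
delta [-0.0003 -0.001  -0.0061]
```

```bash
python3 -m jog '[{"slide":[0,-0.001,-0.005],"turn":[0,0,0],"fingers":0},{"slide":[0,0,0],"turn":[0,0,0],"fingers":0.4},{"slide":[0,0,0],"turn":[0,0,0],"fingers":1},{"slide":[0,0,0],"turn":[0,0,0],"fingers":1},{"slide":[0,0,0],"turn":[0,0,0],"fingers":1},{"slide":[0,0,0],"turn":[0,0,0],"fingers":1},{"slide":[0,0,0],"turn":[0,0,0],"fingers":1},{"slide":[0,0,0],"turn":[0,0,0],"fingers":1},{"slide":[0,0,0],"turn":[0,0,0],"fingers":1},{"slide":[0,0,0],"turn":[0,0,0],"fingers":1},{"slide":[0,0,0],"turn":[0,0,0],"fingers":1}]' 35; python3 -c "
from h import *
st([.4545,.063,.008])
cv2.imwrite('pics/w5.png',read_camera('wrist')[:,:,::-1])"
```

```text
time_s: 12.22
eef_pos: [0.4551, 0.0631, 0.0093]
ee_rot: [-0.003, 0.708, -0.706, 0.001]
force: [0.5, 1.0, 0.2]
gripper_width: 0.361
pos [0.4551 0.0631 0.0093] turn needed [-0.036  0.05  -0.023] w 0.361 F [0.5 1.  0.2] t 12.22
delta [-0.0006 -0.0001 -0.0013]
```

View pics/w5.png

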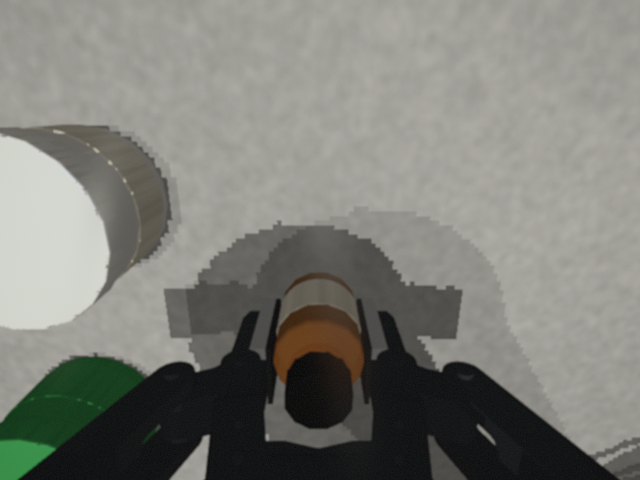

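```bash
python3 -m jog '[{"slide":[0,0,0.015],"turn":[0,0,0],"fingers":1},{"slide":[0,0,0.035],"turn":[0,0,0],"fingers":1},{"slide":[0,0,0.04],"turn":[0,0,0],"fingers":1},{"slide":[0,0,0.04],"turn":[0,0,0],"fingers":1},{"slide":[0.005,-0.02,0.025],"turn":[0,0,0],"fingers":1},{"slide":[0.009,-0.038,0],"turn":[0,0,0],"fingers":1},{"slide":[0.009,-0.038,0],"turn":[0,0,0],"fingers":1},{"slide":[0.009,-0.038,0],"turn":[0,0,0],"fingers":1},{"slide":[0.009,-0.038,0],"turn":[0,0,0],"fingers":1},{"slide":[0.009,-0.038,0],"turn":[0,0,0],"fingers":1},{"slide":[0.009,-0.038,0],"turn":[0,0,0],"fingers":1},{"slide":[0.009,-0.038,0],"turn":[0,0,0],"fingers":1},{"slide":[0.009,-0.038,0],"turn":[0,0,0],"fingers":1},{"slide":[0.009,-0.038,0],"turn":[0,0,0],"fingers":1},{"slide":[0.009,-0.038,0],"turn":[0,0,0],"fingers":1},{"slide":[0.005,-0.02,0],"turn":[0,0,0],"fingers":1},{"slide":[0,0,0],"turn":[0,0,0],"fingers":1},{"slide":[0,0,0],"turn":[0,0,0],"fingers":1},{"slide":[0,0,0],"turn":[0,0,0],"fingers":1}]'; python3 -c "
from h import *
st([.551,-.362,.019])
cv2.imwrite('pics/w6.png',read_camera('wrist')[:,:,::-1])"
```

```text
time_s: 13.85
eef_pos: [0.5532, -0.3811, 0.1706]
ee_rot: [-0.004, 0.709, -0.705, 0.002]
force: [-0.6, -0.3, -0.2]
gripper_width: 0.364
pos [ 0.5532 -0.3811  0.1706] turn needed [-0.027  0.069 -0.061] w 0.364 F [-0.6 -0.3 -0.2] t 13.85
delta [-0.0022  0.0191 -0.1516]
```

View pics/w6.png

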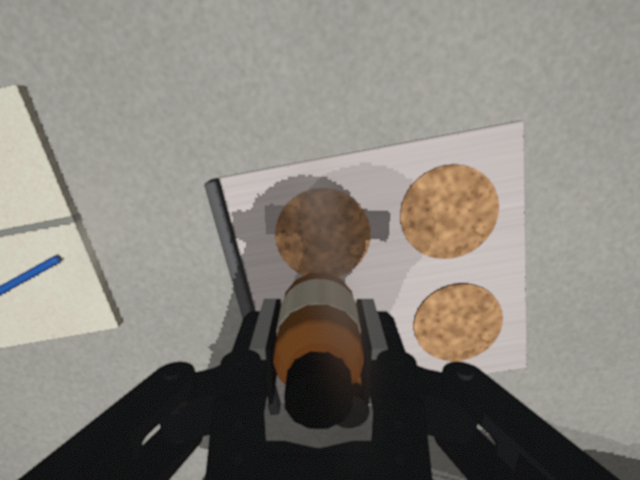

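```bash
python3 -m jog '[{"slide":[-0.002,0.018,0],"turn":[0,0.07,-0.06],"fingers":1},{"slide":[0,0,-0.03],"turn":[0,0,0],"fingers":1},{"slide":[0,0,-0.03],"turn":[0,0,0],"fingers":1},{"slide":[0,0,-0.03],"turn":[0,0,0],"fingers":1},{"slide":[0,0,0],"turn":[0,0,0],"fingers":1},{"slide":[0,0,0],"turn":[0,0,0],"fingers":1}]'; python3 -c "
from h import *
st([.551,-.362,.019])"
```

```text
time_s: 14.4
eef_pos: [0.5528, -0.3555, 0.0834]
ee_rot: [-0.003, 0.71, -0.704, 0.002]
force: [1.5, 0.0, 1.0]
gripper_width: 0.363
pos [ 0.5528 -0.3555  0.0834] turn needed [-0.005  0.064 -0.08 ] w 0.363 F [1.5 0.  1. ] t 14.4
delta [-0.0018 -0.0065 -0.0644]
```

```bash
python3 -m jog '[{"slide":[-0.002,-0.007,-0.015],"turn":[0,0.06,-0.08],"fingers":1},{"slide":[0,-0.002,-0.02],"turn":[0,0,0],"fingers":1},{"slide":[0,-0.002,-0.015],"turn":[0,0,0],"fingers":1},{"slide":[0,0,0],"turn":[0,0,0],"fingers":1},{"slide":[0,0,0],"turn":[0,0,0],"fingers":1}]'; python3 -c "
from h import *
st([.551,-.362,.019])"
```

```text
time_s: 14.82
eef_pos: [0.5551, -0.3677, 0.0387]
ee_rot: [-0.002, 0.708, -0.706, 0.005]
force: [1.4, 0.6, -0.1]
gripper_width: 0.362
pos [ 0.5551 -0.3677  0.0387] turn needed [ 0.038  0.084 -0.026] w 0.362 F [ 1.4  0.6 -0.1] t 14.82
delta [-0.0041  0.0057 -0.0197]
```

```bash
python3 -m jog '[{"slide":[-0.004,0.0055,-0.004],"turn":[0.04,0.08,0],"fingers":1},{"slide":[0,0,-0.005],"turn":[0,0,0],"fingers":1},{"slide":[0,0,-0.005],"turn":[0,0,0],"fingers":1},{"slide":[0,0,0],"turn":[0,0,0],"fingers":1},{"slide":[0,0,0],"turn":[0,0,0],"fingers":1}]'; python3 -c "
from h import *
st([.551,-.362,.019])"
```

```text
time_s: 15.23
eef_pos: [0.5531, -0.3626, 0.0281]
ee_rot: [-0.001, 0.708, -0.706, 0.002]
force: [0.3, 0.3, -0.0]
gripper_width: 0.362
pos [ 0.5531 -0.3626  0.0281] turn needed [ 0.016  0.05  -0.028] w 0.362 F [ 0.3  0.3 -0. ] t 15.23
delta [-0.0021  0.0006 -0.0091]
```

```bash
python3 -m jog '[{"slide":[-0.002,0.0005,-0.003],"turn":[0.02,0.05,0],"fingers":1},{"slide":[0,0,-0.004],"turn":[0,0,0],"fingers":1},{"slide":[0,0,-0.003],"turn":[0,0,0],"fingers":1},{"slide":[0,0,0],"turn":[0,0,0],"fingers":1},{"slide":[0,0,0],"turn":[0,0,0],"fingers":1}]'; python3 -c "
from h import *
st([.551,-.362,.019])"
```

```text
time_s: 15.65
eef_pos: [0.5517, -0.3624, 0.0183]
ee_rot: [-0.0, 0.708, -0.706, 0.001]
force: [-0.4, 0.7, 3.2]
gripper_width: 0.36
pos [ 0.5517 -0.3624  0.0183] turn needed [ 0.003  0.012 -0.033] w 0.36 F [-0.4  0.7  3.2] t 15.65
delta [-0.0007  0.0004  0.0007]
```

Contact (Fz +3.2). Release and rise, then go over the wide pot.

```bash
python3 -m jog '[{"slide":[0,0,0],"turn":[0,0,0],"fingers":0.5},{"slide":[0,0,0],"turn":[0,0,0],"fingers":0.3},{"slide":[0,0,0],"turn":[0,0,0],"fingers":0},{"slide":[0,0,0],"turn":[0,0,0],"fingers":0},{"slide":[0,0,0],"turn":[0,0,0],"fingers":0},{"slide":[0,0,0],"turn":[0,0,0],"fingers":0},{"slide":[0,0,0.03],"turn":[0,0,0],"fingers":0},{"slide":[0,0,0.04],"turn":[0,0,0],"fingers":0},{"slide":[0,0,0.04],"turn":[0,0,0],"fingers":0},{"slide":[0,0,0.04],"turn":[0,0,0],"fingers":0}]'; python3 -c "
from h import *
st([.545,.014,.17])
cv2.imwrite('pics/w7.png',read_camera('wrist')[:,:,::-1])"
```

```text
time_s: 16.48
eef_pos: [0.5442, -0.3593, 0.1616]
ee_rot: [0.004, 0.708, -0.707, -0.009]
force: [0.6, -0.7, 0.4]
gripper_width: 1.001
pos [ 0.5442 -0.3593  0.1616] turn needed [-0.074 -0.176 -0.015] w 1.001 F [ 0.6 -0.7  0.4] t 16.48
delta [0.0008 0.3733 0.0084]
```

View pics/w7.png

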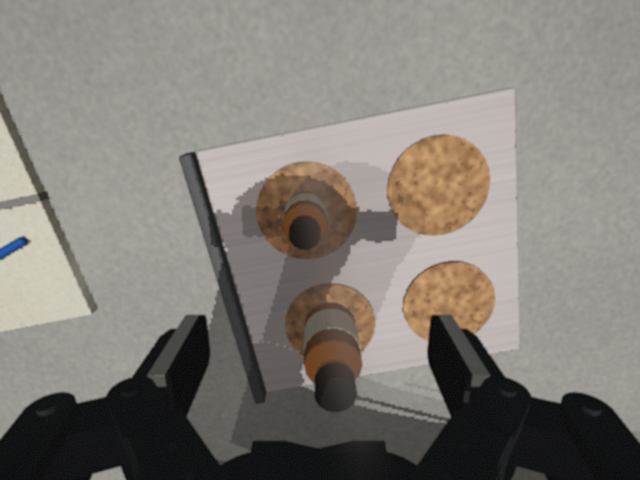

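```bash
python3 -m jog '[{"slide":[0,0.037,0.005],"turn":[-0.07,-0.18,0],"fingers":0},{"slide":[0,0.038,0],"turn":[0,0,0],"fingers":0},{"slide":[0,0.038,0],"turn":[0,0,0],"fingers":0},{"slide":[0,0.038,0],"turn":[0,0,0],"fingers":0},{"slide":[0,0.038,0],"turn":[0,0,0],"fingers":0},{"slide":[0,0.038,0],"turn":[0,0,0],"fingers":0},{"slide":[0,0.038,0],"turn":[0,0,0],"fingers":0},{"slide":[0,0.038,0],"turn":[0,0,0],"fingers":0},{"slide":[0,0.037,0],"turn":[0,0,0],"fingers":0},{"slide":[0,0.025,0],"turn":[0,0,0],"fingers":0},{"slide":[0,0,0],"turn":[0,0,0],"fingers":0},{"slide":[0,0,0],"turn":[0,0,0],"fingers":0},{"slide":[0,0,0],"turn":[0,0,0],"fingers":0}]'; python3 - <<'E'
from h import *
st([.545,.014,.012])
c=calibration('wrist'); im=read_camera('wrist'); cv2.imwrite('pics/w8.png',im[:,:,::-1])
for n in ['wide_pot']:
    for cf,r in boxes('wrist',n):
        x=fit(n,[(c,r)],plane(c,[(r[:2]+r[2:])/2],.03)[0][:2]); print(n,round(cf,2),r.round(0),x[0].round(4),x[1].round(1))
E
```

```text
time_s: 17.62
eef_pos: [0.5485, 0.0172, 0.1842]
ee_rot: [-0.008, 0.707, -0.707, 0.014]
force: [0.1, -1.1, -0.8]
gripper_width: 1.001
pos [0.5485 0.0172 0.1842] turn needed [ 0.073  0.302 -0.007] w 1.001 F [ 0.1 -1.1 -0.8] t 17.62
delta [-0.0035 -0.0032 -0.1722]
wide_pot 0.79 [290. 171. 367. 257.] [0.5452 0.0136] [-1.4 -0.9  1.3  1. ]
wide_pot 0.76 [277. 284. 342. 372.] [0.5603 0.1205] [-3.4 -0.1  3.2  0.2]
```

View pics/w8.png

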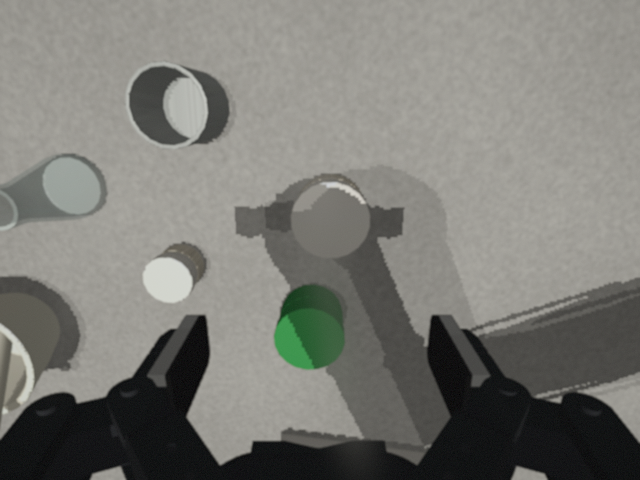

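```bash
python3 -m jog '[{"slide":[-0.003,-0.003,0],"turn":[0.07,0.3,0],"fingers":0},{"slide":[0,0,-0.03],"turn":[0,0,0],"fingers":0},{"slide":[0,0,-0.03],"turn":[0,0,0],"fingers":0},{"slide":[0,0,-0.03],"turn":[0,0,0],"fingers":0},{"slide":[0,0,0],"turn":[0,0,0],"fingers":0},{"slide":[0,0,0],"turn":[0,0,0],"fingers":0}]'; python3 -c "
from h import *
st([.545,.014,.012])"
```

```text
time_s: 18.22
eef_pos: [0.547, 0.0063, 0.0938]
ee_rot: [0.001, -0.704, 0.711, -0.001]
force: [0.3, -0.3, 1.1]
gripper_width: 0.999
pos [0.547  0.0063 0.0938] turn needed [-0.005  0.035  0.096] w 0.999 F [ 0.3 -0.3  1.1] t 18.22
delta [-0.002   0.0077 -0.0818]
```

```bash
python3 -m jog '[{"slide":[-0.002,0.007,0],"turn":[0,0.04,0.1],"fingers":0},{"slide":[0,0,-0.02],"turn":[0,0,0],"fingers":0},{"slide":[-0.002,0,-0.02],"turn":[0,0,0],"fingers":0},{"slide":[0,0,0],"turn":[0,0,0],"fingers":0},{"slide":[0,0,0],"turn":[0,0,0],"fingers":0}]'; python3 -c "
from h import *
st([.545,.014,.012])"
```

```text
time_s: 18.63
eef_pos: [0.5478, 0.0138, 0.0612]
ee_rot: [-0.004, 0.707, -0.707, 0.002]
force: [0.3, 0.3, -0.1]
gripper_width: 1.004
pos [0.5478 0.0138 0.0612] turn needed [-0.025  0.082 -0.008] w 1.004 F [ 0.3  0.3 -0.1] t 18.63
delta [-0.0028  0.0002 -0.0492]
```

```bash
python3 -m jog '[{"slide":[-0.003,0,-0.01],"turn":[0,0.08,0],"fingers":0},{"slide":[-0.001,0,-0.015],"turn":[0,0,0],"fingers":0},{"slide":[-0.001,0,-0.015],"turn":[0,0,0],"fingers":0},{"slide":[0,0,0],"turn":[0,0,0],"fingers":0},{"slide":[0,0,0],"turn":[0,0,0],"fingers":0}]'; python3 -c "
from h import *
st([.545,.014,.012])"
```

```text
time_s: 19.05
eef_pos: [0.5475, 0.0159, 0.027]
ee_rot: [-0.006, 0.708, -0.706, 0.001]
force: [-0.0, -1.5, 0.8]
gripper_width: 1.004
pos [0.5475 0.0159 0.027 ] turn needed [-0.057  0.094 -0.03 ] w 1.004 F [-0.  -1.5  0.8] t 19.05
delta [-0.0025 -0.0019 -0.015 ]
```

```bash
python3 -m jog '[{"slide":[-0.002,-0.002,-0.005],"turn":[-0.05,0.09,0],"fingers":0},{"slide":[-0.001,0,-0.006],"turn":[0,0,0],"fingers":0},{"slide":[0,0,-0.003],"turn":[0,0,0],"fingers":0},{"slide":[0,0,0],"turn":[0,0,0],"fingers":0.2},{"slide":[0,0,0],"turn":[0,0,0],"fingers":1},{"slide":[0,0,0],"turn":[0,0,0],"fingers":1},{"slide":[0,0,0],"turn":[0,0,0],"fingers":1},{"slide":[0,0,0],"turn":[0,0,0],"fingers":1},{"slide":[0,0,0],"turn":[0,0,0],"fingers":1},{"slide":[0,0,0],"turn":[0,0,0],"fingers":1}]' 40; python3 -c "
from h import *
st([.545,.014,.012])
cv2.imwrite('pics/w9.png',read_camera('wrist')[:,:,::-1])"
```

```text
time_s: 19.88
eef_pos: [0.546, 0.0144, 0.0154]
ee_rot: [-0.002, 0.708, -0.706, 0.001]
force: [0.4, 0.2, -2.1]
gripper_width: 0.691
pos [0.546  0.0144 0.0154] turn needed [-0.014  0.029 -0.034] w 0.691 F [ 0.4  0.2 -2.1] t 19.88
delta [-0.001  -0.0004 -0.0034]
```

View pics/w9.png

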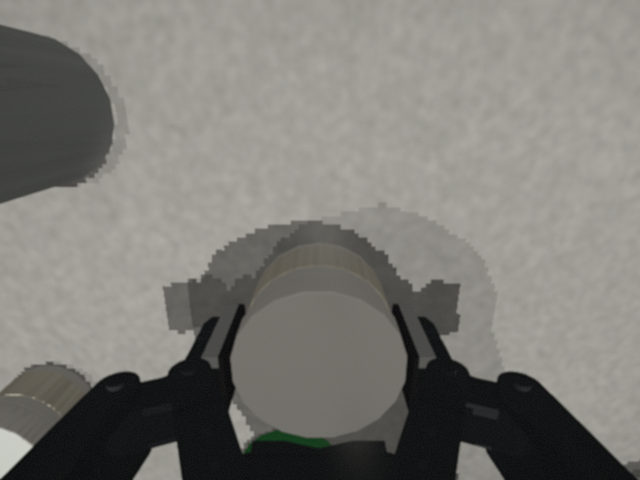

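```bash
python3 -m jog '[{"slide":[0,0,0.015],"turn":[0,0,0],"fingers":1},{"slide":[0,0,0.03],"turn":[0,0,0],"fingers":1},{"slide":[0,0,0.035],"turn":[0,0,0],"fingers":1},{"slide":[-0.01,-0.02,0.02],"turn":[0,0,0],"fingers":1},{"slide":[-0.015,-0.036,0],"turn":[0,0,0],"fingers":1},{"slide":[-0.015,-0.036,0],"turn":[0,0,0],"fingers":1},{"slide":[-0.015,-0.036,0],"turn":[0,0,0],"fingers":1},{"slide":[-0.015,-0.036,0],"turn":[0,0,0],"fingers":1},{"slide":[-0.015,-0.036,0],"turn":[0,0,0],"fingers":1},{"slide":[-0.015,-0.036,0],"turn":[0,0,0],"fingers":1},{"slide":[-0.012,-0.03,0],"turn":[0,0,0],"fingers":1},{"slide":[-0.006,-0.014,0],"turn":[0,0,0],"fingers":1},{"slide":[0,0,0],"turn":[0,0,0],"fingers":1},{"slide":[0,0,0],"turn":[0,0,0],"fingers":1},{"slide":[0,0,0],"turn":[0,0,0],"fingers":1}]'; python3 -c "
from h import *
st([.428,-.279,.025])
pads()
cv2.imwrite('pics/w10.png',read_camera('wrist')[:,:,::-1])"
```

```text
time_s: 21.18
eef_pos: [0.4201, -0.2759, 0.1205]
ee_rot: [-0.002, 0.709, -0.705, 0.002]
force: [0.7, 1.0, -2.0]
gripper_width: 0.689
pos [ 0.4201 -0.2759  0.1205] turn needed [ 0.003  0.06  -0.065] w 0.689 F [ 0.7  1.  -2. ] t 21.18
delta [ 0.0079 -0.0031 -0.0955]
pad [ 0.448  -0.3821  0.0394] [0.079 0.074] [210   0 131 134]
pad [ 0.5508 -0.362   0.0397] [0.078 0.079] [ 47  30 129 135]
pad [ 0.4279 -0.2792  0.0393] [0.079 0.066] [251 172 115  93]
pad [ 0.5377 -0.2516  0.0475] [0.099 0.093] [ 86 200 134 121]
```

View pics/w10.png

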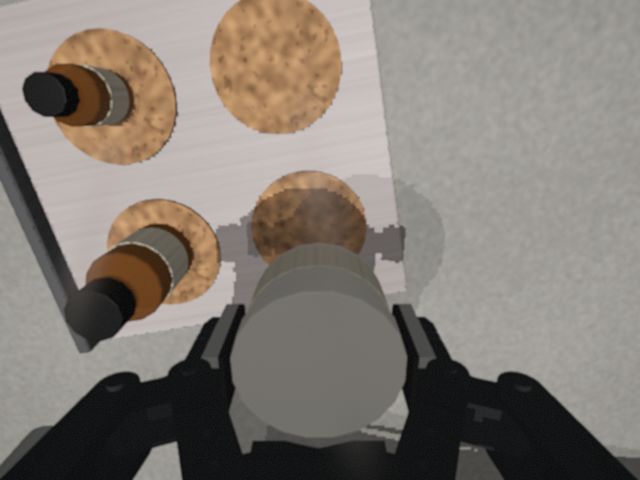

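```bash
python3 -m jog '[{"slide":[0.007,-0.003,-0.01],"turn":[0,0.06,-0.06],"fingers":1},{"slide":[-0.001,0,-0.02],"turn":[0,0,0],"fingers":1},{"slide":[-0.002,0,-0.02],"turn":[0,0,0],"fingers":1},{"slide":[0,0,0],"turn":[0,0,0],"fingers":1},{"slide":[0,0,0],"turn":[0,0,0],"fingers":1}]'; python3 -c "
from h import *
st([.428,-.279,.025])"
```

```text
time_s: 21.7
eef_pos: [0.4289, -0.2746, 0.0708]
ee_rot: [-0.001, 0.711, -0.704, 0.002]
force: [1.1, 0.8, -1.1]
gripper_width: 0.691
pos [ 0.4289 -0.2746  0.0708] turn needed [ 0.016  0.038 -0.094] w 0.691 F [ 1.1  0.8 -1.1] t 21.7
delta [-0.0009 -0.0044 -0.0458]
```

```bash
python3 -m jog '[{"slide":[-0.001,-0.004,-0.01],"turn":[0,0.04,-0.09],"fingers":1},{"slide":[-0.001,-0.001,-0.013],"turn":[0,0,0],"fingers":1},{"slide":[-0.001,-0.001,-0.012],"turn":[0,0,0],"fingers":1},{"slide":[0,0,0],"turn":[0,0,0],"fingers":1},{"slide":[0,0,0],"turn":[0,0,0],"fingers":1}]'; python3 -c "
from h import *
st([.428,-.279,.025])"
```

```text
time_s: 22.12
eef_pos: [0.43, -0.2804, 0.0376]
ee_rot: [-0.0, 0.708, -0.706, 0.003]
force: [0.5, -0.1, -1.4]
gripper_width: 0.693
pos [ 0.43   -0.2804  0.0376] turn needed [ 0.034  0.044 -0.031] w 0.693 F [ 0.5 -0.1 -1.4] t 22.12
delta [-0.002   0.0014 -0.0126]
```

```bash
python3 -m jog '[{"slide":[-0.002,0.001,-0.004],"turn":[0.03,0.04,-0.03],"fingers":1},{"slide":[0,0,-0.004],"turn":[0,0,0],"fingers":1},{"slide":[0,0,-0.004],"turn":[0,0,0],"fingers":1},{"slide":[0,0,0],"turn":[0,0,0],"fingers":1},{"slide":[0,0,0],"turn":[0,0,0],"fingers":1}]'; python3 -c "
from h import *
st([.428,-.279,.025])"
```

```text
time_s: 22.53
eef_pos: [0.4299, -0.2798, 0.0271]
ee_rot: [-0.001, 0.707, -0.707, 0.002]
force: [0.2, 0.4, -2.3]
gripper_width: 0.698
pos [ 0.4299 -0.2798  0.0271] turn needed [ 0.013  0.038 -0.   ] w 0.698 F [ 0.2  0.4 -2.3] t 22.53
delta [-0.0019  0.0008 -0.0021]
```

```bash
python3 -m jog '[{"slide":[-0.002,0.001,-0.001],"turn":[0.01,0.04,0],"fingers":1},{"slide":[0,0,-0.0015],"turn":[0,0,0],"fingers":1},{"slide":[0,0,0],"turn":[0,0,0],"fingers":1},{"slide":[0,0,0],"turn":[0,0,0],"fingers":1}]'; python3 -c "
from h import *
st([.428,-.279,.025])"
```

```text
time_s: 22.87
eef_pos: [0.428, -0.2788, 0.0249]
ee_rot: [0.0, 0.707, -0.707, 0.0]
force: [-0.5, 0.7, -1.3]
gripper_width: 0.692
pos [ 0.428  -0.2788  0.0249] turn needed [ 0.004  0.001 -0.001] w 0.692 F [-0.5  0.7 -1.3] t 22.87
delta [ 0.     -0.0002  0.0001]
```

Down 1 mm more, release, rise.

```bash
python3 -m jog '[{"slide":[0,0,-0.001],"turn":[0,0,0],"fingers":1},{"slide":[0,0,0],"turn":[0,0,0],"fingers":1},{"slide":[0,0,0],"turn":[0,0,0],"fingers":0.2},{"slide":[0,0,0],"turn":[0,0,0],"fingers":0},{"slide":[0,0,0],"turn":[0,0,0],"fingers":0},{"slide":[0,0,0],"turn":[0,0,0],"fingers":0},{"slide":[0,0,0],"turn":[0,0,0],"fingers":0},{"slide":[0,0,0.03],"turn":[0,0,0],"fingers":0},{"slide":[0,0,0.04],"turn":[0,0,0],"fingers":0},{"slide":[0,0,0.04],"turn":[0,0,0],"fingers":0},{"slide":[0,0,0.04],"turn":[0,0,0],"fingers":0},{"slide":[0,0,0],"turn":[0,0,0],"fingers":0},{"slide":[0,0,0],"turn":[0,0,0],"fingers":0}]'; python3 - <<'E'
from h import *
st([.678,.071,.18])
c=calibration('wrist'); im=read_camera('wrist'); cv2.imwrite('pics/w11.png',im[:,:,::-1])
for n in ['wide_pot','tall_bottle','short_bottle']:
    for cf,r in boxes('wrist',n):
        x=fit(n,[(c,r)],plane(c,[(r[:2]+r[2:])/2],.03)[0][:2],.009); print(n,round(cf,2),r.round(0),x[0].round(4),x[1].round(1))
E
```

```text
time_s: 23.95
eef_pos: [0.4259, -0.2787, 0.1804]
ee_rot: [0.002, 0.707, -0.707, -0.001]
force: [-1.4, 0.8, -0.1]
gripper_width: 0.998
pos [ 0.4259 -0.2787  0.1804] turn needed [ 0.007 -0.034 -0.006] w 0.998 F [-1.4  0.8 -0.1] t 23.95
delta [ 0.2521  0.3497 -0.0004]
wide_pot 0.87 [272. 175. 354. 264.] [ 0.4293 -0.2802] [-0.9 -1.6  0.9  1.7]
tall_bottle 0.65 [131. 208. 218. 294.] [ 0.5317 -0.2603] [-1.  -0.9  1.6  0.9]
short_bottle 0.9 [100.  79. 175. 128.] [ 0.5513 -0.3634] [-0.4 -0.9  0.5  1. ]
short_bottle 0.27 [ 73. 384. 109. 401.] [ 0.6186 -0.128 ] [ -3.1 -36.7  26.1  16.8]
```

View pics/w11.png

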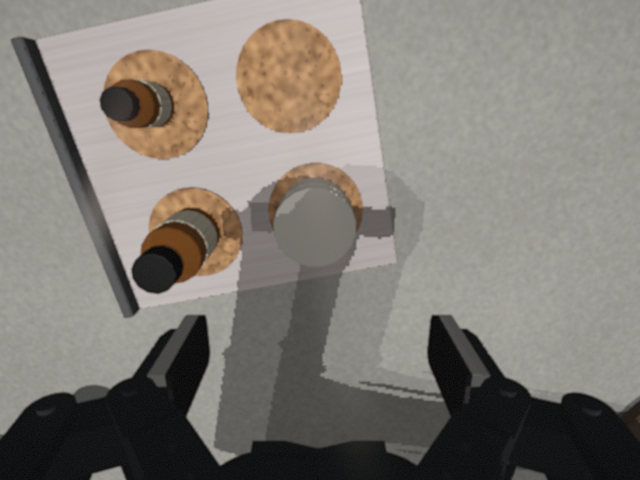

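```bash
python3 -m jog '[{"slide":[0.02,0.03,0],"turn":[0,0,0],"fingers":0},{"slide":[0.026,0.036,0],"turn":[0,0,0],"fingers":0},{"slide":[0.026,0.036,0],"turn":[0,0,0],"fingers":0},{"slide":[0.026,0.036,0],"turn":[0,0,0],"fingers":0},{"slide":[0.026,0.036,0],"turn":[0,0,0],"fingers":0},{"slide":[0.026,0.036,0],"turn":[0,0,0],"fingers":0},{"slide":[0.026,0.036,0],"turn":[0,0,0],"fingers":0},{"slide":[0.026,0.036,0],"turn":[0,0,0],"fingers":0},{"slide":[0.026,0.036,0],"turn":[0,0,0],"fingers":0},{"slide":[0.02,0.03,0],"turn":[0,0,0],"fingers":0},{"slide":[0,0,0],"turn":[0,0,0],"fingers":0},{"slide":[0,0,0],"turn":[0,0,0],"fingers":0},{"slide":[0,0,0],"turn":[0,0,0],"fingers":0}]'; python3 - <<'E'
from h import *
st([.678,.071,.006])
c=calibration('wrist'); im=read_camera('wrist'); cv2.imwrite('pics/w12.png',im[:,:,::-1])
for n in ['small_pot','flask','cup']:
    for cf,r in boxes('wrist',n):
        x=fit(n,[(c,r)],plane(c,[(r[:2]+r[2:])/2],.03)[0][:2]); print(n,round(cf,2),r.round(0),x[0].round(4),x[1].round(1))
E
```

```text
time_s: 25.23
eef_pos: [0.6555, 0.0658, 0.1528]
ee_rot: [-0.019, -0.705, 0.709, 0.014]
force: [-1.0, -0.8, -1.0]
gripper_width: 1.001
pos [0.6555 0.0658 0.1528] turn needed [ 0.071 -0.455  0.05 ] w 1.001 F [-1.  -0.8 -1. ] t 25.23
delta [ 0.0225  0.0052 -0.1468]
small_pot 0.89 [248. 200. 309. 266.] [0.678  0.0703] [ 0.6 -2.1 -0.6  1.9]
flask 0.94 [ 71.  88. 192. 171.] [ 0.7679 -0.0023] [-0.3  1.2  0.4 -1.4]
cup 0.85 [261.   0. 363.  78.] [ 0.6541 -0.0459] [ 0.8 -3.5 -0.8 29.5]
```

View pics/w12.png

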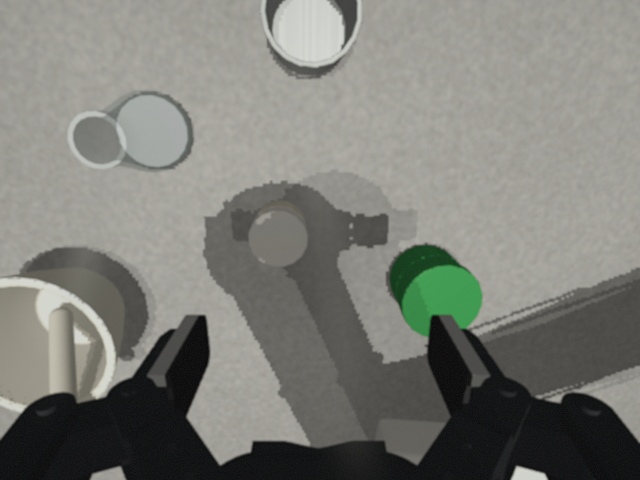

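```bash
python3 - <<'E'
from h import *
c=calibration('scene')
print(plane(c,[(384,297),(438,297),(410,335),(390,320),(385,300)],.03).round(3))
c=calibration('wrist')
print(plane(c,[(60,245),(150,310),(125,355)],.0).round(3))
print(plane(c,[(115,350),(25,280)],.06).round(3))
E
```

```text
[[0.789 0.109 0.03 ]
 [0.829 0.215 0.03 ]
 [0.894 0.114 0.03 ]
 [0.847 0.094 0.03 ]
 [0.797 0.107 0.03 ]]
[[0.855 0.083 0.   ]
 [0.793 0.144 0.   ]
 [0.821 0.188 0.   ]]
[[0.795 0.142 0.06 ]
 [0.844 0.087 0.06 ]]
```

```bash
python3 -m jog '[{"slide":[0.022,0.005,0],"turn":[0.07,-0.45,0.05],"fingers":0},{"slide":[0,0,-0.02],"turn":[0,0,0],"fingers":0},{"slide":[0,0,-0.025],"turn":[0,0,0],"fingers":0},{"slide":[0,0,-0.025],"turn":[0,0,0],"fingers":0},{"slide":[0,0,0],"turn":[0,0,0],"fingers":0},{"slide":[0,0,0],"turn":[0,0,0],"fingers":0}]'; python3 -c "
from h import *
st([.678,.0705,.006])"
```

```text
time_s: 25.93
eef_pos: [0.679, 0.0636, 0.0897]
ee_rot: [0.006, -0.704, 0.71, -0.004]
force: [0.2, 0.0, 0.9]
gripper_width: 0.998
pos [0.679  0.0636 0.0897] turn needed [-0.036  0.133  0.078] w 0.998 F [0.2 0.  0.9] t 25.93
delta [-0.001   0.0069 -0.0837]
```

```bash
python3 -m jog '[{"slide":[-0.001,0.006,-0.01],"turn":[-0.04,0.13,0.08],"fingers":0},{"slide":[0,0,-0.02],"turn":[0,0,0],"fingers":0},{"slide":[-0.001,0,-0.015],"turn":[0,0,0],"fingers":0},{"slide":[0,0,0],"turn":[0,0,0],"fingers":0},{"slide":[0,0,0],"turn":[0,0,0],"fingers":0}]'; python3 -c "
from h import *
st([.678,.0705,.006])"
```

```text
time_s: 26.35
eef_pos: [0.6804, 0.0701, 0.0505]
ee_rot: [-0.003, 0.707, -0.707, 0.002]
force: [-0.0, 0.0, 0.3]
gripper_width: 0.998
pos [0.6804 0.0701 0.0505] turn needed [-0.01   0.069 -0.009] w 0.998 F [-0.   0.   0.3] t 26.35
delta [-0.0024  0.0004 -0.0445]
```

```bash
python3 -m jog '[{"slide":[-0.002,0,-0.01],"turn":[0,0.07,0],"fingers":0},{"slide":[0,0,-0.013],"turn":[0,0,0],"fingers":0},{"slide":[0,0,-0.012],"turn":[0,0,0],"fingers":0},{"slide":[0,0,0],"turn":[0,0,0],"fingers":0},{"slide":[0,0,0],"turn":[0,0,0],"fingers":0}]'; python3 -c "
from h import *
st([.678,.0705,.006])"
```

```text
time_s: 26.77
eef_pos: [0.6805, 0.0712, 0.0161]
ee_rot: [-0.002, 0.708, -0.706, 0.001]
force: [-1.1, 0.5, 0.3]
gripper_width: 1.0
pos [0.6805 0.0712 0.0161] turn needed [-0.024  0.038 -0.02 ] w 1.0 F [-1.1  0.5  0.3] t 26.77
delta [-0.0025 -0.0007 -0.0101]
```

```bash
python3 -m jog '[{"slide":[-0.002,-0.001,-0.004],"turn":[0,0,0],"fingers":0},{"slide":[0,0,-0.004],"turn":[0,0,0],"fingers":0},{"slide":[0,0,0],"turn":[0,0,0],"fingers":0.3},{"slide":[0,0,0],"turn":[0,0,0],"fingers":1},{"slide":[0,0,0],"turn":[0,0,0],"fingers":1},{"slide":[0,0,0],"turn":[0,0,0],"fingers":1},{"slide":[0,0,0],"turn":[0,0,0],"fingers":1},{"slide":[0,0,0],"turn":[0,0,0],"fingers":1},{"slide":[0,0,0],"turn":[0,0,0],"fingers":1},{"slide":[0,0,0],"turn":[0,0,0],"fingers":1},{"slide":[0,0,0],"turn":[0,0,0],"fingers":1}]' 35; python3 -c "
from h import *
st([.678,.0705,.006])
cv2.imwrite('pics/w13.png',read_camera('wrist')[:,:,::-1])"
```

```text
time_s: 27.68
eef_pos: [0.6789, 0.0701, 0.0085]
ee_rot: [-0.003, 0.708, -0.706, 0.001]
force: [-0.5, 0.1, -0.8]
gripper_width: 0.48
pos [0.6789 0.0701 0.0085] turn needed [-0.027  0.051 -0.02 ] w 0.48 F [-0.5  0.1 -0.8] t 27.68
delta [-0.0009  0.0004 -0.0025]
```

View pics/w13.png

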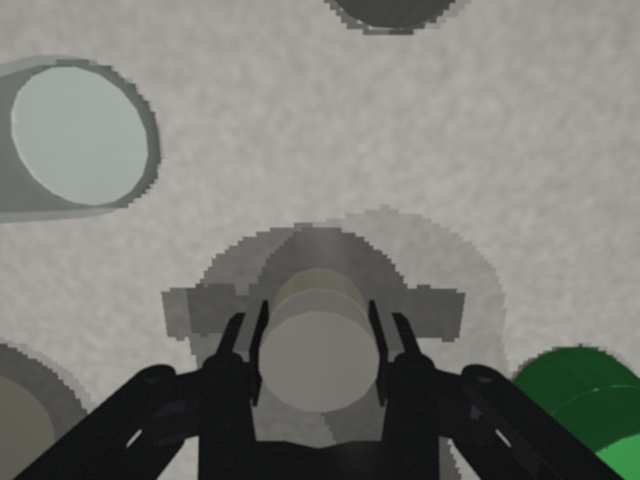

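```bash
python3 -m jog '[{"slide":[0,0,0.015],"turn":[0,0,0],"fingers":1},{"slide":[0,0,0.035],"turn":[0,0,0],"fingers":1},{"slide":[0,0,0.04],"turn":[0,0,0],"fingers":1},{"slide":[0,0,0.04],"turn":[0,0,0],"fingers":1},{"slide":[-0.015,-0.02,0.025],"turn":[0,0,0],"fingers":1},{"slide":[-0.025,-0.035,0],"turn":[0,0,0],"fingers":1},{"slide":[-0.025,-0.035,0],"turn":[0,0,0],"fingers":1},{"slide":[-0.025,-0.035,0],"turn":[0,0,0],"fingers":1},{"slide":[-0.025,-0.035,0],"turn":[0,0,0],"fingers":1},{"slide":[-0.025,-0.035,0],"turn":[0,0,0],"fingers":1},{"slide":[-0.025,-0.035,0],"turn":[0,0,0],"fingers":1},{"slide":[-0.025,-0.035,0],"turn":[0,0,0],"fingers":1},{"slide":[-0.025,-0.035,0],"turn":[0,0,0],"fingers":1},{"slide":[-0.025,-0.035,0],"turn":[0,0,0],"fingers":1},{"slide":[-0.01,-0.015,0],"turn":[0,0,0],"fingers":1},{"slide":[0,0,0],"turn":[0,0,0],"fingers":1},{"slide":[0,0,0],"turn":[0,0,0],"fingers":1},{"slide":[0,0,0],"turn":[0,0,0],"fingers":1}]'; python3 -c "
from h import *
st([.4285,-.2795,.068])
cv2.imwrite('pics/w14.png',read_camera('wrist')[:,:,::-1])"
```

```text
time_s: 29.23
eef_pos: [0.4239, -0.2759, 0.1705]
ee_rot: [-0.004, 0.709, -0.705, 0.004]
force: [0.0, -0.2, -0.6]
gripper_width: 0.484
pos [ 0.4239 -0.2759  0.1705] turn needed [ 0.002  0.097 -0.045] w 0.484 F [ 0.  -0.2 -0.6] t 29.23
delta [ 0.0046 -0.0036 -0.1025]
```

View pics/w14.png

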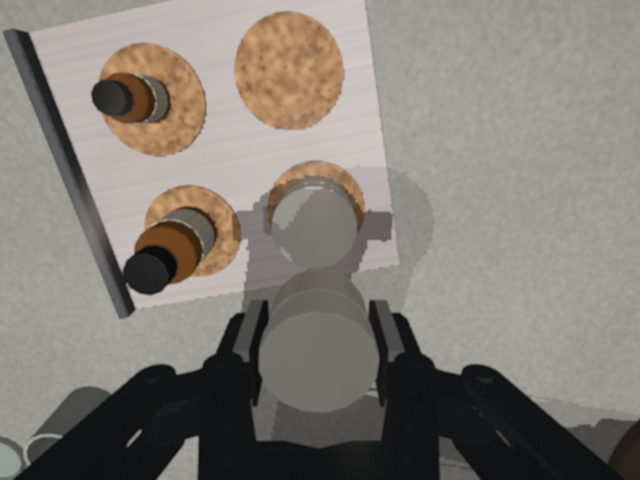

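```bash
python3 -m jog '[{"slide":[0.004,-0.004,-0.01],"turn":[0,0.1,-0.05],"fingers":1},{"slide":[-0.001,0,-0.02],"turn":[0,0,0],"fingers":1},{"slide":[-0.001,0,-0.02],"turn":[0,0,0],"fingers":1},{"slide":[0,0,-0.015],"turn":[0,0,0],"fingers":1},{"slide":[0,0,0],"turn":[0,0,0],"fingers":1},{"slide":[0,0,0],"turn":[0,0,0],"fingers":1}]'; python3 -c "
from h import *
st([.4285,-.2795,.068])"
```

```text
time_s: 29.78
eef_pos: [0.4322, -0.2767, 0.1011]
ee_rot: [0.001, 0.71, -0.705, 0.0]
force: [-0.1, -0.6, -1.1]
gripper_width: 0.484
pos [ 0.4322 -0.2767  0.1011] turn needed [ 0.011 -0.009 -0.069] w 0.484 F [-0.1 -0.6 -1.1] t 29.78
delta [-0.0037 -0.0028 -0.0331]
```

```bash
python3 -m jog '[{"slide":[-0.004,-0.003,-0.005],"turn":[0,0,-0.07],"fingers":1},{"slide":[-0.001,0,-0.01],"turn":[0,0,0],"fingers":1},{"slide":[0,0,-0.008],"turn":[0,0,0],"fingers":1},{"slide":[0,0,0],"turn":[0,0,0],"fingers":1},{"slide":[0,0,0],"turn":[0,0,0],"fingers":1}]'; python3 -c "
from h import *
st([.4285,-.2795,.068])"
```

```text
time_s: 30.2
eef_pos: [0.4292, -0.2795, 0.077]
ee_rot: [0.001, 0.708, -0.707, 0.001]
force: [1.3, 0.8, -0.4]
gripper_width: 0.483
pos [ 0.4292 -0.2795  0.077 ] turn needed [ 0.019  0.006 -0.014] w 0.483 F [ 1.3  0.8 -0.4] t 30.2
delta [-0.0007  0.     -0.009 ]
```

```bash
python3 -m jog '[{"slide":[0,0,-0.004],"turn":[0.02,0,0],"fingers":1},{"slide":[0,0,-0.003],"turn":[0,0,0],"fingers":1},{"slide":[0,0,-0.002],"turn":[0,0,0],"fingers":1},{"slide":[0,0,0],"turn":[0,0,0],"fingers":1},{"slide":[0,0,0],"turn":[0,0,0],"fingers":1}]'; python3 -c "
from h import *
st([.4285,-.2795,.068])"
```

```text
time_s: 30.62
eef_pos: [0.4298, -0.2799, 0.0681]
ee_rot: [-0.001, 0.708, -0.707, 0.001]
force: [-1.4, 0.1, -0.3]
gripper_width: 0.475
pos [ 0.4298 -0.2799  0.0681] turn needed [ 0.002  0.024 -0.011] w 0.475 F [-1.4  0.1 -0.3] t 30.62
delta [-0.0013  0.0004 -0.0001]
```

```bash
python3 -m jog '[{"slide":[-0.001,0,-0.001],"turn":[0,0.02,0],"fingers":1},{"slide":[0,0,0],"turn":[0,0,0],"fingers":1},{"slide":[0,0,0],"turn":[0,0,0],"fingers":0.45},{"slide":[0,0,0],"turn":[0,0,0],"fingers":0.3},{"slide":[0,0,0],"turn":[0,0,0],"fingers":0},{"slide":[0,0,0],"turn":[0,0,0],"fingers":0},{"slide":[0,0,0],"turn":[0,0,0],"fingers":0},{"slide":[0,0,0],"turn":[0,0,0],"fingers":0},{"slide":[0,0,0.03],"turn":[0,0,0],"fingers":0},{"slide":[0,0,0.04],"turn":[0,0,0],"fingers":0},{"slide":[0,0,0.04],"turn":[0,0,0],"fingers":0},{"slide":[0,0,0],"turn":[0,0,0],"fingers":0},{"slide":[0,0,0],"turn":[0,0,0],"fingers":0}]'; python3 - <<'E'
from h import *
st([.655,-.067,.18])
c=calibration('wrist'); im=read_camera('wrist'); cv2.imwrite('pics/w15.png',im[:,:,::-1])
for n,z in [('small_pot',.059),('wide_pot',.009)]:
    for cf,r in boxes('wrist',n):
        x=fit(n,[(c,r)],plane(c,[(r[:2]+r[2:])/2],.03)[0][:2],z); print(n,round(cf,2),r.round(0),x[0].round(4),x[1].round(1))
E
```

```text
time_s: 31.7
eef_pos: [0.427, -0.2797, 0.1814]
ee_rot: [0.001, 0.708, -0.707, -0.001]
force: [0.0, -0.2, -0.7]
gripper_width: 1.0
pos [ 0.427  -0.2797  0.1814] turn needed [-0.    -0.029 -0.011] w 1.0 F [ 0.  -0.2 -0.7] t 31.7
delta [ 0.228   0.2127 -0.0014]
small_pot 0.63 [281. 202. 348. 277.] [ 0.429  -0.2794] [-0.2 -1.5  0.2  1.5]
wide_pot 0.94 [275. 177. 358. 249.] [ 0.4281 -0.2852] [-0.5 -8.7  0.5 11.3]
```

View pics/w15.png

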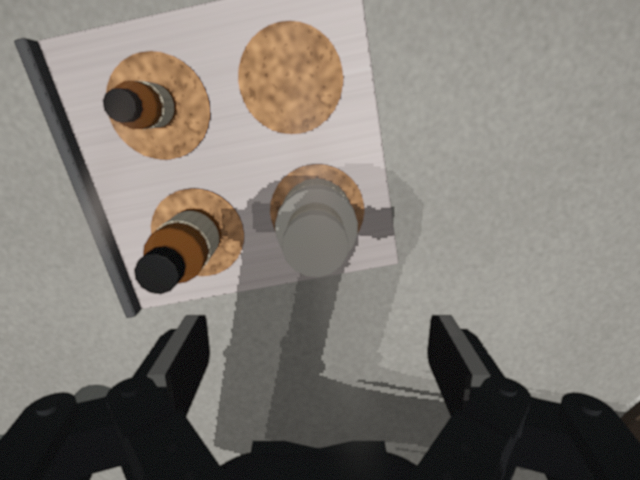

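```bash
python3 -m jog '[{"slide":[0.02,0.02,0.005],"turn":[0,0,0],"fingers":0},{"slide":[0.028,0.026,0.003],"turn":[0,0,0],"fingers":0},{"slide":[0.028,0.026,0.003],"turn":[0,0,0],"fingers":0},{"slide":[0.028,0.026,0.003],"turn":[0,0,0],"fingers":0},{"slide":[0.028,0.026,0],"turn":[0,0,0],"fingers":0},{"slide":[0.028,0.026,0],"turn":[0,0,0],"fingers":0},{"slide":[0.028,0.026,0],"turn":[0,0,0],"fingers":0},{"slide":[0.028,0.026,0],"turn":[0,0,0],"fingers":0},{"slide":[0.02,0.01,0],"turn":[0,0,0],"fingers":0},{"slide":[0,0,0],"turn":[0,0,0],"fingers":0},{"slide":[0,0,0],"turn":[0,0,0],"fingers":0},{"slide":[0,0,0],"turn":[0,0,0],"fingers":0}]'; python3 - <<'E'
from h import *
st([.655,-.067,.015])
c=calibration('wrist'); im=read_camera('wrist'); cv2.imwrite('pics/w16.png',im[:,:,::-1])
for n in ['flask','cup']:
    for cf,r in boxes('wrist',n):
        x=fit(n,[(c,r)],plane(c,[(r[:2]+r[2:])/2],.03)[0][:2]); print(n,round(cf,2),r.round(0),x[0].round(4),x[1].round(1))
E
```

```text
time_s: 32.85
eef_pos: [0.662, -0.0547, 0.1723]
ee_rot: [-0.014, -0.706, 0.708, 0.013]
force: [-0.4, -0.6, 0.2]
gripper_width: 1.0
pos [ 0.662  -0.0547  0.1723] turn needed [ 0.005 -0.368  0.029] w 1.0 F [-0.4 -0.6  0.2] t 32.85
delta [-0.007  -0.0123 -0.1573]
flask 0.97 [137. 241. 225. 339.] [ 7.677e-01 -5.000e-04] [ 1.1  0.2 -1.7 -0.2]
cup 0.94 [284. 166. 366. 255.] [ 0.6532 -0.0655] [ 0.6 -1.4 -0.6  1.2]
```

View pics/w16.png

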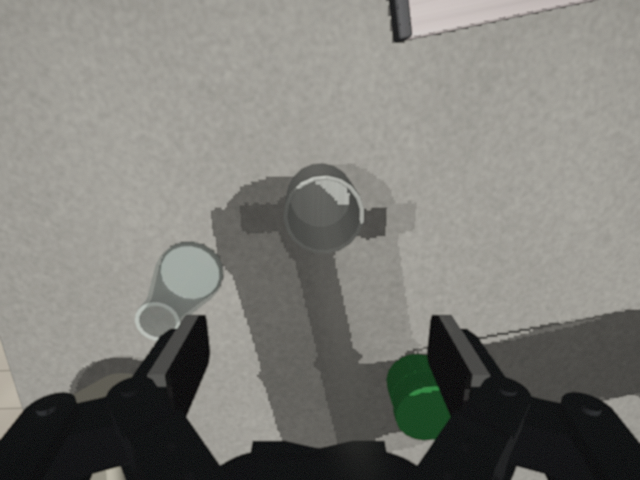

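```bash
python3 -m jog '[{"slide":[-0.008,-0.011,0],"turn":[0,-0.37,0.03],"fingers":0},{"slide":[0,0,-0.02],"turn":[0,0,0],"fingers":0},{"slide":[0,0,-0.025],"turn":[0,0,0],"fingers":0},{"slide":[0,0,-0.025],"turn":[0,0,0],"fingers":0},{"slide":[0,0,0],"turn":[0,0,0],"fingers":0},{"slide":[0,0,0],"turn":[0,0,0],"fingers":0}]'; python3 -c "
from h import *
st([.6535,-.066,.015])"
```

```text
time_s: 33.5
eef_pos: [0.6517, -0.072, 0.1077]
ee_rot: [0.005, -0.705, 0.709, -0.004]
force: [1.1, -0.4, 1.2]
gripper_width: 1.002
pos [ 0.6517 -0.072   0.1077] turn needed [-0.003  0.121  0.058] w 1.002 F [ 1.1 -0.4  1.2] t 33.5
delta [ 0.0018  0.006  -0.0927]
```

```bash
python3 -m jog '[{"slide":[0.002,0.006,-0.005],"turn":[0,0.12,0.06],"fingers":0},{"slide":[0,0,-0.02],"turn":[0,0,0],"fingers":0},{"slide":[0,0,-0.015],"turn":[0,0,0],"fingers":0},{"slide":[0,0,0],"turn":[0,0,0],"fingers":0},{"slide":[0,0,0],"turn":[0,0,0],"fingers":0}]'; python3 -c "
from h import *
st([.6535,-.066,.015])"
```

```text
time_s: 33.92
eef_pos: [0.6581, -0.0657, 0.0747]
ee_rot: [-0.003, 0.708, -0.707, 0.003]
force: [0.2, -0.5, 1.3]
gripper_width: 1.005
pos [ 0.6581 -0.0657  0.0747] turn needed [-0.006  0.077 -0.012] w 1.005 F [ 0.2 -0.5  1.3] t 33.92
delta [-0.0046 -0.0003 -0.0597]
```

```bash
python3 -m jog '[{"slide":[-0.0045,0,-0.008],"turn":[0,0.08,0],"fingers":0},{"slide":[0,0,-0.015],"turn":[0,0,0],"fingers":0},{"slide":[0,0,-0.015],"turn":[0,0,0],"fingers":0},{"slide":[0,0,0],"turn":[0,0,0],"fingers":0},{"slide":[0,0,0],"turn":[0,0,0],"fingers":0}]'; python3 -c "
from h import *
st([.6535,-.066,.015])"
```

```text
time_s: 34.33
eef_pos: [0.6569, -0.0648, 0.0417]
ee_rot: [-0.003, 0.708, -0.706, 0.002]
force: [0.2, -0.3, 0.9]
gripper_width: 0.999
pos [ 0.6569 -0.0648  0.0417] turn needed [-0.013  0.061 -0.028] w 0.999 F [ 0.2 -0.3  0.9] t 34.33
delta [-0.0034 -0.0012 -0.0267]
```

```bash
python3 -m jog '[{"slide":[-0.003,-0.001,-0.008],"turn":[0,0.06,-0.03],"fingers":0},{"slide":[0,0,-0.009],"turn":[0,0,0],"fingers":0},{"slide":[0,0,-0.009],"turn":[0,0,0],"fingers":0},{"slide":[0,0,0],"turn":[0,0,0],"fingers":0},{"slide":[-0.001,0,0],"turn":[0,0,0],"fingers":0.2},{"slide":[0,0,0],"turn":[0,0,0],"fingers":1},{"slide":[0,0,0],"turn":[0,0,0],"fingers":1},{"slide":[0,0,0],"turn":[0,0,0],"fingers":1},{"slide":[0,0,0],"turn":[0,0,0],"fingers":1},{"slide":[0,0,0],"turn":[0,0,0],"fingers":1},{"slide":[0,0,0],"turn":[0,0,0],"fingers":1},{"slide":[0,0,0],"turn":[0,0,0],"fingers":1}]' 40; python3 -c "
from h import *
st([.6535,-.066,.015])
cv2.imwrite('pics/w17.png',read_camera('wrist')[:,:,::-1])"
```

```text
time_s: 35.33
eef_pos: [0.654, -0.0656, 0.0168]
ee_rot: [0.002, -0.707, 0.707, -0.0]
force: [0.3, -0.1, -1.4]
gripper_width: 0.655
pos [ 0.654  -0.0656  0.0168] turn needed [-0.017  0.03   0.001] w 0.655 F [ 0.3 -0.1 -1.4] t 35.33
delta [-0.0005 -0.0004 -0.0018]
```

View pics/w17.png

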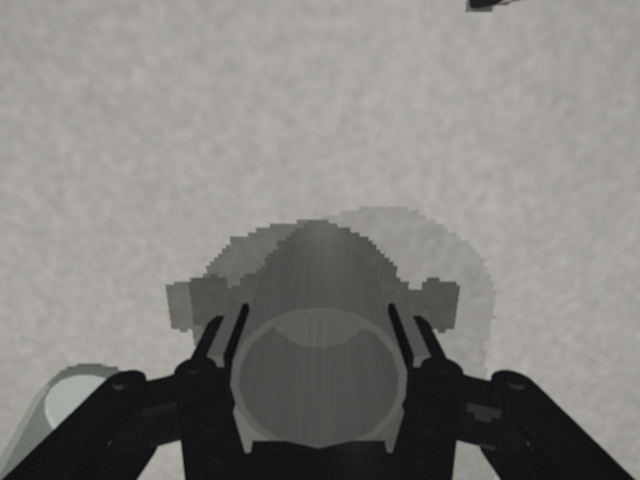

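```bash
python3 -m jog '[{"slide":[0,0,0.015],"turn":[0,0,0],"fingers":1},{"slide":[0,0,0.035],"turn":[0,0,0],"fingers":1},{"slide":[0,0,0.04],"turn":[0,0,0],"fingers":1},{"slide":[0,0,0.04],"turn":[0,0,0],"fingers":1},{"slide":[-0.005,0.02,0.035],"turn":[0,0,0],"fingers":1},{"slide":[-0.013,0.038,0],"turn":[0,0,0],"fingers":1},{"slide":[-0.013,0.038,0],"turn":[0,0,0],"fingers":1},{"slide":[-0.013,0.038,0],"turn":[0,0,0],"fingers":1},{"slide":[-0.013,0.038,0],"turn":[0,0,0],"fingers":1},{"slide":[-0.013,0.038,0],"turn":[0,0,0],"fingers":1},{"slide":[-0.013,0.038,0],"turn":[0,0,0],"fingers":1},{"slide":[-0.013,0.038,0],"turn":[0,0,0],"fingers":1},{"slide":[-0.013,0.038,0],"turn":[0,0,0],"fingers":1},{"slide":[-0.01,0.03,0],"turn":[0,0,0],"fingers":1},{"slide":[-0.005,0.015,0],"turn":[0,0,0],"fingers":1},{"slide":[0,0,0],"turn":[0,0,0],"fingers":1},{"slide":[0,0,0],"turn":[0,0,0],"fingers":1},{"slide":[0,0,0],"turn":[0,0,0],"fingers":1}]'; python3 -c "
from h import *
st([.531,.353,.0795])
cv2.imwrite('pics/w18.png',read_camera('wrist')[:,:,::-1])
print(models.boxes_of('wrist','pan_top')[:2])"
```

```text
time_s: 36.88
eef_pos: [0.5176, 0.317, 0.19]
ee_rot: [0.003, -0.706, 0.708, 0.001]
force: [-0.1, 1.1, -0.7]
gripper_width: 0.659
pos [0.5176 0.317  0.19  ] turn needed [-0.06   0.025  0.037] w 0.659 F [-0.1  1.1 -0.7] t 36.88
delta [ 0.0134  0.036  -0.1105]
[{'rect': [0.3561, 0.4152, 0.5814, 0.6375], 'conf': 0.94}]
```

View pics/w18.png

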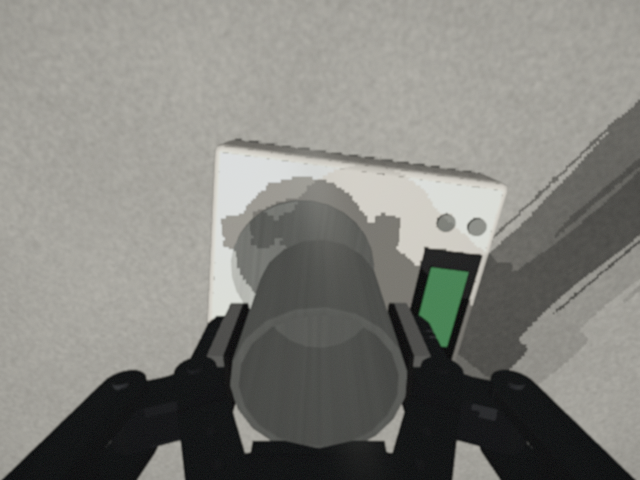

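```bash
python3 -c "
import cv2
im=cv2.imread('pics/w18.png')[170:320,210:410]
cv2.imwrite('pics/w18c.png',cv2.resize(im,None,fx=4,fy=4,interpolation=cv2.INTER_CUBIC))"
```

```text
(no output)
```

View pics/w18c.png

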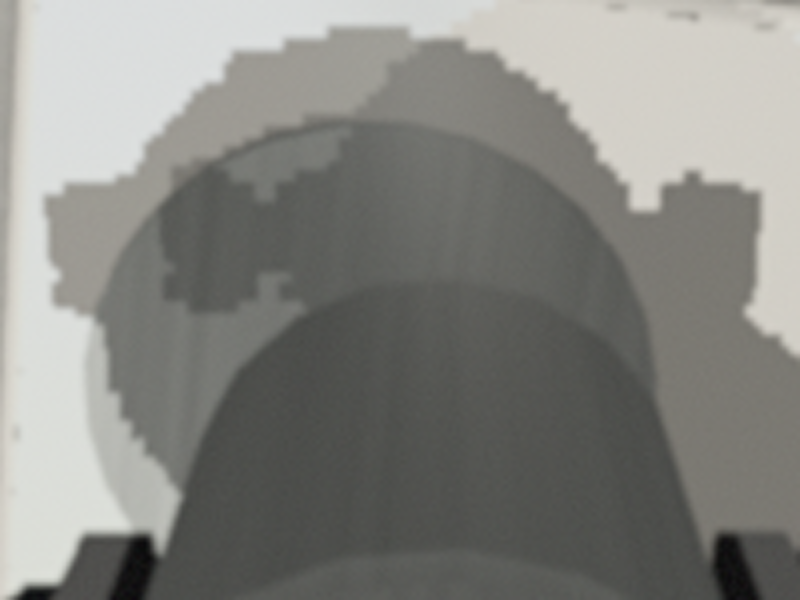

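```bash
python3 - <<'E'
from h import *
c=calibration('wrist')
p=np.array([(85,380),(100,300),(135,235),(200,170),(270,135),(370,120),(460,135),(540,175),(610,240),(648,320),(655,370),(95,440),(130,520)])/4+[210,170]
w=plane(c,p,.062)[:,:2]
for f in [lambda q:np.hypot(*(w-q[:2]).T)-.055]:
    s=least_squares(f,[.53,.35]); print(s.x,(s.fun*1e3).round(1))
s=least_squares(lambda q:np.hypot(*(w-q[:2]).T)-q[2],[.53,.35,.055]); print(s.x)
E
```

```text
[0.53015387 0.35247068] [-0.1 -0.3 -0.3  0.1  0.3  0.2 -0.  -0.3 -0.  -0.3 -0.7 -0.6 -0.4]
[0.53029327 0.3519672  0.0545618 ]
```

Pan centre is (0.530, 0.352). The residuals are under 1 mm, and it agrees with the other cameras' average.

```bash
python3 -m jog '[{"slide":[0.006,0.018,0],"turn":[-0.03,0.03,0.04],"fingers":1},{"slide":[0.006,0.017,0],"turn":[0,0,0],"fingers":1},{"slide":[0,0,-0.02],"turn":[0,0,0],"fingers":1},{"slide":[0,0,-0.02],"turn":[0,0,0],"fingers":1},{"slide":[0,0,-0.02],"turn":[0,0,0],"fingers":1},{"slide":[0,0,0],"turn":[0,0,0],"fingers":1},{"slide":[0,0,0],"turn":[0,0,0],"fingers":1}]'; python3 -c "
from h import *
st([.530,.352,.0795])"
```

```text
time_s: 37.57
eef_pos: [0.5351, 0.345, 0.1305]
ee_rot: [0.002, -0.703, 0.711, 0.001]
force: [0.5, 1.0, -0.1]
gripper_width: 0.658
pos [0.5351 0.345  0.1305] turn needed [-0.047  0.02   0.114] w 0.658 F [ 0.5  1.  -0.1] t 37.57
delta [-0.0051  0.007  -0.051 ]
```

```bash
python3 -m jog '[{"slide":[-0.005,0.007,-0.01],"turn":[-0.04,0.02,0.11],"fingers":1},{"slide":[0,0,-0.015],"turn":[0,0,0],"fingers":1},{"slide":[0,0,-0.01],"turn":[0,0,0],"fingers":1},{"slide":[0,0,0],"turn":[0,0,0],"fingers":1},{"slide":[0,0,0],"turn":[0,0,0],"fingers":1}]'; python3 -c "
from h import *
st([.530,.352,.0795])"
```

```text
time_s: 37.98
eef_pos: [0.5324, 0.352, 0.0983]
ee_rot: [0.003, -0.707, 0.708, -0.0]
force: [0.3, 0.6, -0.2]
gripper_width: 0.653
pos [0.5324 0.352  0.0983] turn needed [-0.034  0.038  0.015] w 0.653 F [ 0.3  0.6 -0.2] t 37.98
delta [-0.0024 -0.     -0.0188]
```

```bash
python3 -m jog '[{"slide":[-0.002,0,-0.004],"turn":[-0.03,0.04,0],"fingers":1},{"slide":[0,0,-0.005],"turn":[0,0,0],"fingers":1},{"slide":[0,0,-0.005],"turn":[0,0,0],"fingers":1},{"slide":[0,0,0],"turn":[0,0,0],"fingers":1},{"slide":[0,0,0],"turn":[0,0,0],"fingers":1}]'; python3 -c "
from h import *
st([.530,.352,.0795])"
```

```text
time_s: 38.4
eef_pos: [0.5311, 0.3532, 0.0857]
ee_rot: [0.002, -0.707, 0.707, 0.0]
force: [0.4, -0.2, -1.2]
gripper_width: 0.659
pos [0.5311 0.3532 0.0857] turn needed [-0.025  0.02   0.009] w 0.659 F [ 0.4 -0.2 -1.2] t 38.4
delta [-0.0011 -0.0012 -0.0062]
```

```bash
python3 -m jog '[{"slide":[-0.001,-0.001,-0.002],"turn":[-0.02,0.02,0],"fingers":1},{"slide":[0,0,-0.003],"turn":[0,0,0],"fingers":1},{"slide":[0,0,-0.0015],"turn":[0,0,0],"fingers":1},{"slide":[0,0,0],"turn":[0,0,0],"fingers":1},{"slide":[0,0,0],"turn":[0,0,0],"fingers":1}]'; python3 -c "
from h import *
st([.530,.352,.0795])"
```

```text
time_s: 38.82
eef_pos: [0.5301, 0.3521, 0.0788]
ee_rot: [0.0, -0.707, 0.707, 0.0]
force: [-0.7, -0.2, -1.5]
gripper_width: 0.652
pos [0.5301 0.3521 0.0788] turn needed [-0.005  0.     0.008] w 0.652 F [-0.7 -0.2 -1.5] t 38.82
delta [-0.0001 -0.0001  0.0007]
```

```bash
python3 -m jog '[{"slide":[0,0,-0.001],"turn":[0,0,0],"fingers":1},{"slide":[0,0,0],"turn":[0,0,0],"fingers":1},{"slide":[0,0,0],"turn":[0,0,0],"fingers":0.25},{"slide":[0,0,0],"turn":[0,0,0],"fingers":0},{"slide":[0,0,0],"turn":[0,0,0],"fingers":0},{"slide":[0,0,0],"turn":[0,0,0],"fingers":0},{"slide":[0,0,0],"turn":[0,0,0],"fingers":0},{"slide":[0,0,0.03],"turn":[0,0,0],"fingers":0},{"slide":[0,0,0.04],"turn":[0,0,0],"fingers":0},{"slide":[0,0,0.04],"turn":[0,0,0],"fingers":0},{"slide":[0.02,-0.02,0.02],"turn":[0,0,0],"fingers":0},{"slide":[0,0,0],"turn":[0,0,0],"fingers":0},{"slide":[0,0,0],"turn":[0,0,0],"fingers":0},{"slide":[0,0,0],"turn":[0,0,0],"fingers":0}]'; python3 - <<'E'
from h import *
st()
Z={'tall_bottle':.009,'short_bottle':.009,'wide_pot':.009,'small_pot':.059,'cup':.062,'flask':0}
for cam in ['wrist','scene','side']:
    c=calibration(cam); im=read_camera(cam); cv2.imwrite(f'pics/end_{cam}.png',im[:,:,::-1])
    for n in Z:
        for cf,r in boxes(cam,n,2):
            x=fit(n,[(c,r)],plane(c,[(r[:2]+r[2:])/2],.03)[0][:2],Z[n]); print(cam,n,round(cf,2),x[0].round(4),x[1].round(1))
E
```

```text
time_s: 39.98
eef_pos: [0.5503, 0.3304, 0.2142]
ee_rot: [0.0, 0.707, -0.707, 0.001]
force: [0.5, -0.3, -0.8]
gripper_width: 1.0
pos [0.5503 0.3304 0.2142] turn needed [ 0.011  0.008 -0.001] w 1.0 F [ 0.5 -0.3 -0.8] t 39.98
wrist cup 0.9 [0.5293 0.3515] [-0.4 -0.3  0.4  0.3]
scene tall_bottle 0.73 [ 0.532  -0.2633] [-1.  -0.8  1.   0.7]
scene short_bottle 0.56 [ 0.5593 -0.3599] [-0.7 -0.5  0.7  0.4]
scene wide_pot 0.83 [ 0.4303 -0.2807] [-2.1 -3.2  2.3  2.2]
scene wide_pot 0.81 [0.573  0.1108] [-1.3 -0.2  1.3  0.1]
scene small_pot 0.95 [ 0.4366 -0.2836] [-2.7  1.   2.9 -1. ]
scene small_pot 0.65 [ 0.5178 -0.277 ] [ 4.  -2.8 -4.6  2.7]
scene cup 0.73 [0.5299 0.3562] [-1.   1.1  1.  -1. ]
scene flask 0.91 [0.7639 0.    ] [ 1.5  0.1 -1.5 -0. ]
side tall_bottle 0.72 [ 0.5277 -0.2528] [ 1.1 -0.  -1.1  0.1]
side tall_bottle 0.7 [ 0.4548 -0.3736] [ -0.4 -15.7   0.4   3.1]
side short_bottle 0.44 [ 0.5467 -0.3723] [-2.   1.1  1.9 -1.1]
side wide_pot 0.88 [0.55   0.1257] [ 1.3 -0.3 -1.4  0.4]
side wide_pot 0.58 [ 0.4224 -0.2842] [-1.9 -3.5  1.8  1.9]
side small_pot 0.71 [ 0.4302 -0.2886] [-0.3 -2.1  0.3  1.6]
side cup 0.87 [0.5315 0.3491] [-2.2 -1.1  2.5  0.7]
side flask 0.65 [0.7596 0.0059] [ -0.8 -13.5   0.8   2.9]
```

View pics/end_wrist.png

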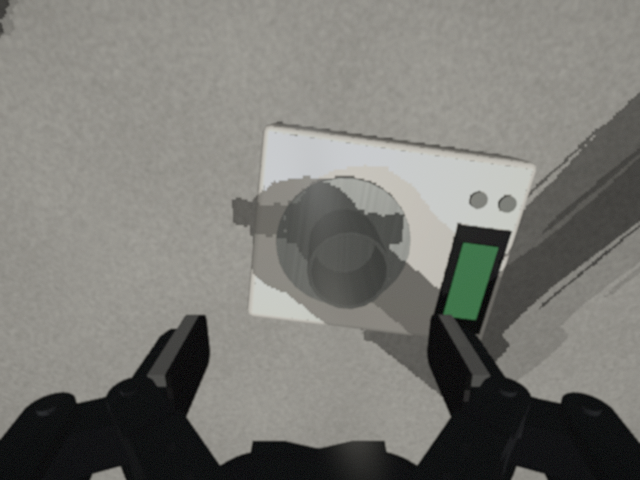

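View pics/end_scene.png

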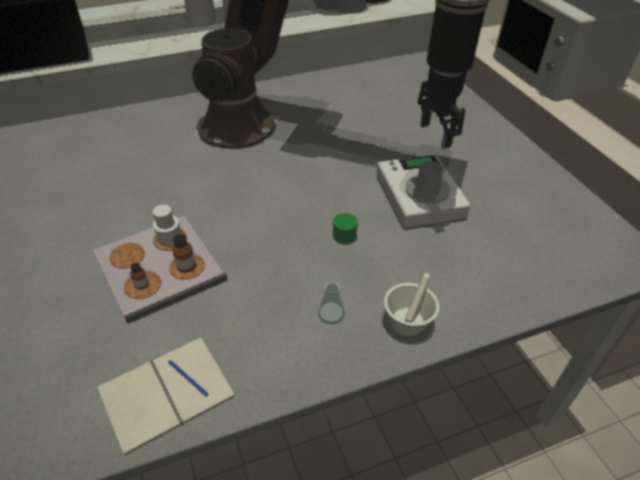

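View pics/end_side.png

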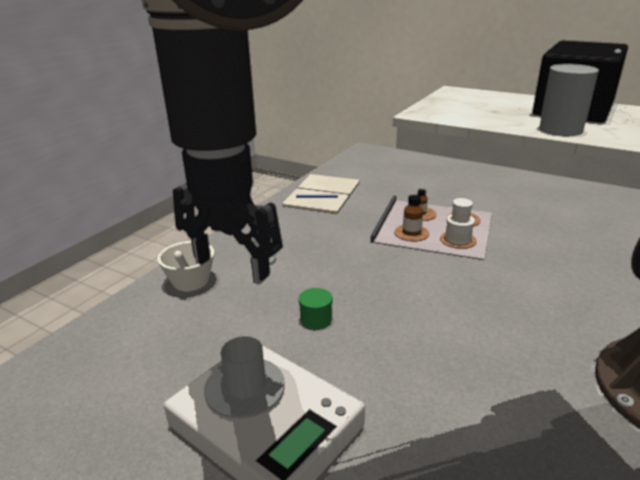

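The pictures show everything standing. The stack is at scene (166,228), the bottles at (183,255) and (141,280), and the cup on the pan at side (243,375). The flask is unmoved and the gripper is clear.

```bash
python3 -c "
from plant import *
print(order.job_done())"
```

```text
the job is handed in; nothing more can be done
None
```

All five pieces are placed and the job is handed in at about 40 s of the 120 s allowed; it reported no verdict.

| Piece | Stands on | Offset from centre (wrist camera) |
|---|---|---|
| Tall bottle | back left pad | about 2 mm |
| Short bottle | back right pad | about 2 mm |
| Wide pot | front left pad | about 2 mm |
| Small pot | wide pot | about 1 mm |
| Cup | balance pan | about 1 mm |

- **Last pictures:** all five are upright and released, the gripper is clear of everything, and the flask looks where it was. Its estimates moved by about 2 mm in the scene camera and about 10 mm in the side camera. The side view of the flask is mostly hidden behind the gripper, so that last fit is poor.
- **Disagreements:** the final scene and side fits differ from the wrist camera by up to about 10 mm for the small, distant objects. The largest is the short bottle in the side view. I trusted the wrist camera because it was closest. It saw the tray items right after each was placed, not again at the end.
- **Not checked directly:** heights and tilt were judged only from the pictures and the placing heights.

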